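# Load the calibration gauge into the frame tracer

### The job

The frame tracer is due for calibration: tilt the calibration gauge out of its foam tray by lifting the end at the finger well first, turn it over so that its white face is up, and lay it flat on the tracer's deck, centred lengthwise over the opening between the two jaws. Then push the jaws shut until they hold the gauge. Never let the gauge drop or topple, and leave the reference disc, the cleaner bottle, the screwdriver and the blue job tray where they are.

Things in the scene. Friction and masses are not known exactly. Their poses are not given: they have to be found in the camera images.
- gauge: grey metal block 130 x 60 x 28 mm, about 0.3 kg, with two 43 mm round through holes, 31 mm either side of its middle (the origin). x along its length, y across it, z out of its grey back with four black dots; the -z face is white with brass rings. Starts face down (z up) in the cutout, +x end at the finger well. Stands steadily on either flat 60 x 28 mm end.
- gauge_lift_end (a point): centre of the gauge's 60 x 28 mm end face at +x, the end that starts in the finger well
- gauge_far_end (a point): centre of the gauge's other end face, at -x
- foam_tray: fixed tray 260 (x) x 170 (y) x 37 mm with hard dark foam, teal where cut out; origin centre of underside. Foam top at z = 34 mm, floor of cutouts at 12. Gauge cutout: x -48 to 30 mm, 63 mm wide, tight; the gauge's middle starts at x = 20 +- 2 mm, y = 0. It opens into a finger well, x 30 to 110 and y -70 to 70 mm, where the gauge's +x end stands free. Disc cutout at x = -87 mm.
- tracer: fixed frame tracer: white housing 240 (x) x 270 (y) mm, flat deck 90 mm above the bench, lower control panel in front reaching to x = -165 mm. Origin at the centre of the housing's underside; x towards its rear, y along the deck's opening, which is 44 (x) x 110 (y) mm and centred (the gauge spans it, the stylus lies below). A ridge 16 mm high runs along the rear, x = 102 to 120 mm.
- deck_center (a point): point on the tracer's deck level, in the middle of the opening; same axes as the tracer
- front_jaw (a joint): travel (m) of the front jaw towards tracer +x: 0 open, 0.060 the stop, 0.045 shut on the gauge. The rear jaw is coupled and moves as far towards -x. Each is a bar 100 mm long (y), 12 thick, 19 high above the deck; inner faces 75 mm minus travel either side of the middle. They start 0 to 8 mm shut and stay where left; pushing takes about 2 N, with the gauge 3 to 6 N.
- jaw_tab (a point): inside the blue push tab on top of the front jaw, 40 mm above the deck; the tab is 10 (x) x 32 (y) mm, its top 51 mm above the deck. Push it towards the tracer's +x, from its front side, or pinch it.
- ref_disc: bystander: aluminium reference disc, 47 mm across and 25 mm high, in the round cutout of the foam tray; origin at the centre of its underside
- cleaner: bystander: white bottle of lens cleaner with a blue label and cap, 54 mm across and 150 mm high, standing on the bench; origin at the centre of its underside
- driver: bystander: screwdriver with a yellow handle, 130 mm long, lying on the bench along its x axis
- job_tray: bystander: blue job tray 170 (x) x 120 (y) x 35 mm with two lens blanks; origin at the centre of its underside
Things that resemble listed ones, but are neither listed nor needed, are in the scene too. There is more than one size of the gauge; the job needs the middle-sized.

How it is judged:
By the outcome, as a careful person would: the job done as asked, in the order asked, and still so for the second after the job is handed in, with the robot touching nothing.
It also fails if it takes over 64 s, if anything falls off the work surface, if the arm or the gripper's body presses on something with over 40 N, if the wrist force passes 120 N, or if a joint passes its speed limit or range.

### The arm

A 6-joint arm with a two-finger parallel gripper is mounted at the origin on the work surface. World frame = base frame: x ahead of the robot, y to its left, z up, the work surface at z = 0. Lengths are in m, angles in rad, forces in N, time in s.
With the tool pointing down it reaches from about 0.425 to 0.95 m from the base axis. Payload 3.5 kg.
Tool frame: the origin (TCP) lies midway between the tips of the shut fingers; the grasp point (between the pads) lies 19 mm behind it; z points along the fingers, x is the direction in which the jaws open and shut, and the axes are right-handed (so a half turn about z gives the same grasp; the last joint's range is limited). The gripper opens to 85 mm and grips with 20 to 120 N. Pads are 22 mm wide; open, the fingers measure 114 mm over their backs; the gripper's body (76 mm by 85 mm) begins 54 mm behind the grasp point. The pads swing forward as they close: fully open they stand 13 mm farther back than shut.
Start: joints at [-1.267, 0.286, 1.577, -0, 1.279, -0.15], TCP at [0.296, -0.607, 0.231] pointing down, gripper open.
Joint ranges: [-2.77, 2.77], [-0.9, 2.22], [0.21, 2.48], [-1.53, 4.67], [0.24, 2.81], [-2.84, 2.84]. Speed limits (rad/s): [2.79, 2.79, 3.14, 3.14, 3.14, 3.14].

### API

Orientations are given as a unit quaternion [x, y, z, w].
In Python, from plant import readout, optics, ctrl gives the robot as it stands. The module is installed in compiled form; this text tells all that it offers.
- The arm moves only by the shell command python3 -m crank 'ROWS' [OPENING] [FORCE]. ROWS is text: rows parted by semicolons, each of 6 numbers parted by spaces: the shift along the tool's x, y, z in mm, then the turn, a rotation vector about the tool's x, y, z in rad. In form: dx dy dz ax ay az; .... A call has 1 to 5 rows; each row shifts and turns the commanded pose from where the row before left it, along the tool's axes as they then stand; what a row does not reach is not made up. A row lasts 1/8 s, in which the tool goes at most 62.5 mm and 10.7 degrees, less where a joint would pass 70% of its speed; a pose out of reach is approached as far as the arm can. A call is refused whole if a number of a shift passes 62.5 or a number of a turn 0.188, either way. A call with a gripper value outside its range is refused whole. OPENING is the opening, from -1 (shut) to 1 (fully open), set as the call begins (- or left out, the last holds). The fingers move at their own pace and stop on an object; FORCE is the grip in N (left out, the last holds). Time passes only in rows, so rows that do not move let the fingers close. It gives the time, the measured TCP pose, the force and the opening at its end, in the units of the state.
- readout.get_state(): the state, without advancing time (a new reading comes with each control period).
- optics.read_camera(name): name is "side" or "top"; returns the picture (480x640x3 uint8, red, green, blue); there is no depth.
- optics.calibration(name): a dict with "mtx" (3x3 intrinsics, pixels), "rvec" (rotation vector, rad) and "tvec" (3), from world to camera coordinates, as OpenCV has them. Camera axes: x right, y down, z forward; pixel columns grow to the right and rows downward; lengths in m; the calibration is good to about 2 mm. A picture is of the moment at which its call begins. calibration takes no time and is no camera call.
- ctrl.sign_off(): hands the job in, once; it reports no verdict.
Trained networks look in the newest picture that a camera, given by its name, has taken for a name from the list of things; names that differ only in an ending like _2 or _b are one class to them, and where a whole thing is asked for, a point or a joint stands for the part that bears it (a point fixed in the world has none). Each returns a list of dicts, best first, with "p" (0 to 1); they miss things now and then, are a little off and sometimes report something else, mostly with a low value. They report only what shows in the picture. A call takes as long as a camera call. They do not tell look-alikes from the thing itself.
- optics.recognise(camera, thing): "xy" ([column, row] as shares, 0 to 1, of the picture: columns of its width, rows of its height, amid what is visible of it).
The state is a dict: "time": time; "qpos": joint angles; "dq": joint speeds; "joint_efforts": joint torques, N m; "eef_pos": TCP position; "tcp_rot": TCP orientation; "contact_force": force on the tool from outside, world axes, zero at the start; "wrist_torque": the same for the moment, N m; "opening": opening from 0.0 (shut) to 1.0 (fully open).
Only numpy, scipy, OpenCV 4.12 (cv2) and the standard library are available. Lean on these libraries where they do the work, as an engineer would, in place of code of your own. Each camera call takes 0.05 s, during which the arm holds its last target.

## Working session

There is one attempt and no reset: what is moved stays moved. The work goes in short steps, Python scripts to look and compute and a shell command to move; the robot and the scene stay as the last step left them, time stands still between calls to the robot, and variables do not carry over. Pictures are saved under pics/ and viewed, and the job is handed in when it is done.

```bash
mkdir -p pics; python3 - <<'E'
from plant import readout, optics, ctrl
import cv2
for n in ("side","top"):
    im=optics.read_camera(n); cv2.imwrite(f"pics/{n}0.png",im[:,:,::-1])
    c=optics.calibration(n); print(n,c)
    for t in ["gauge","foam_tray","tracer","front_jaw","jaw_tab","ref_disc","cleaner","driver","job_tray"]:
        print(t,[( round(d["p"],2),round(d["xy"][0]*640),round(d["xy"][1]*480)) for d in optics.recognise(n,t)])
print(readout.get_state())
E
```

```text
side {'mtx': array([[567.22768876,   0.        , 318.30622546],
       [  0.        , 567.22768876, 236.38810181],
       [  0.        ,   0.        ,   1.        ]]), 'rvec': array([ 0.54194841,  2.56622985, -1.38438844]), 'tvec': array([ 0.53404648, -0.0094668 ,  1.74816312])}
gauge [(0.78, 302, 231), (0.72, 271, 201), (0.62, 327, 183), (0.53, 395, 321)]
foam_tray [(0.76, 293, 233)]
tracer [(0.68, 393, 317)]
front_jaw [(0.79, 413, 289)]
jaw_tab [(0.55, 413, 287)]
ref_disc []
cleaner [(0.79, 385, 248)]
driver [(0.77, 336, 278)]
job_tray [(0.85, 273, 300)]
top {'mtx': array([[531.68917474,   0.        , 313.18444982],
       [  0.        , 531.68917474, 237.1866211 ],
       [  0.        ,   0.        ,   1.        ]]), 'rvec': array([ 2.14944295, -2.20274626,  0.04878445]), 'tvec': array([-0.04481265,  0.5413502 ,  1.22047028])}
gauge [(0.82, 493, 228), (0.81, 515, 324), (0.77, 390, 232)]
foam_tray [(0.59, 396, 235), (0.43, 435, 219)]
tracer [(0.72, 173, 263)]
front_jaw [(0.65, 174, 287), (0.58, 171, 261)]
jaw_tab [(0.65, 178, 287)]
ref_disc [(0.88, 435, 218)]
cleaner [(0.6, 280, 303)]
driver [(0.78, 282, 242)]
job_tray [(0.55, 277, 161)]
{'time': 1.0, 'qpos': array([-1.26699061e+00,  2.86285897e-01,  1.57671619e+00,  1.18604490e-06,
        1.27862272e+00, -1.49961871e-01]), 'dq': array([-8.37640454e-05, -2.13810174e-04,  3.96513633e-04,  8.48190220e-05,
        3.59807451e-04, -2.27927374e-03]), 'joint_efforts': array([-2.31165714e-04, -4.05970395e+01, -2.92948490e+01, -1.73945527e-04,
        5.17766857e-04,  5.51487730e-06]), 'eef_pos': array([ 0.2959316 , -0.60664149,  0.2313255 ]), 'tcp_rot': array([ 8.48043230e-01, -5.29927051e-01, -1.18385922e-05, -1.08921398e-05]), 'contact_force': array([ 0.40928674, -0.4306365 ,  0.12976602]), 'wrist_torque': array([ 0.02649833,  0.00241293, -0.05842129]), 'opening': 1.0010611197169317}
```

View pics/top0.png

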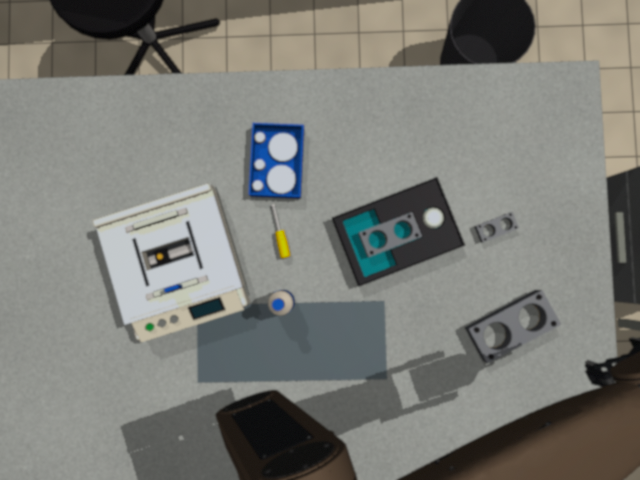

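View pics/side0.png

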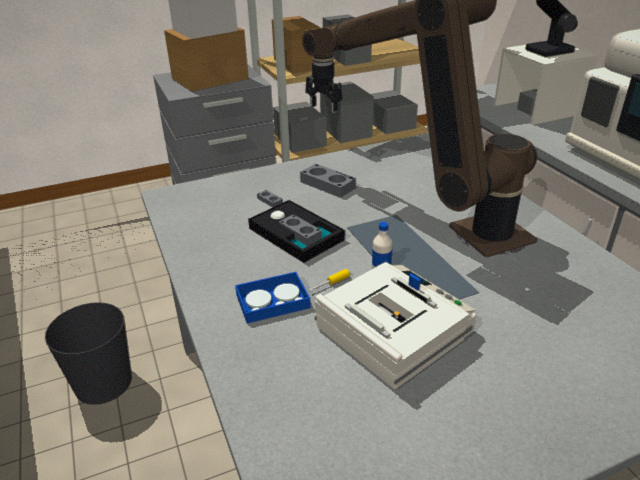

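```bash
python3 - <<'E'
import cv2
a=cv2.imread("pics/top0.png"); b=a[150:370,320:580]
cv2.imwrite("pics/top0c.png",cv2.resize(b,None,fx=2.7,fy=2.7,interpolation=cv2.INTER_CUBIC))
b=a[180:370,70:300]
cv2.imwrite("pics/top0d.png",cv2.resize(b,None,fx=3,fy=3,interpolation=cv2.INTER_CUBIC))
E
```

```text
(no output)
```

View pics/top0c.png

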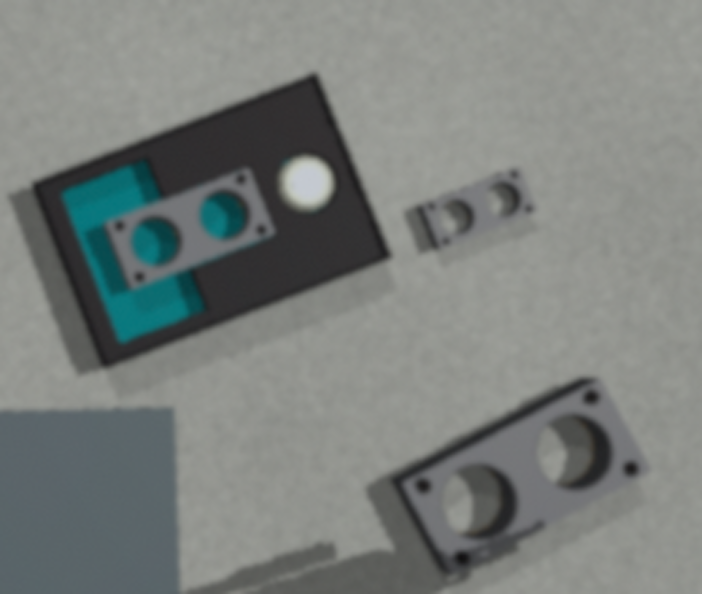

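View pics/top0d.png

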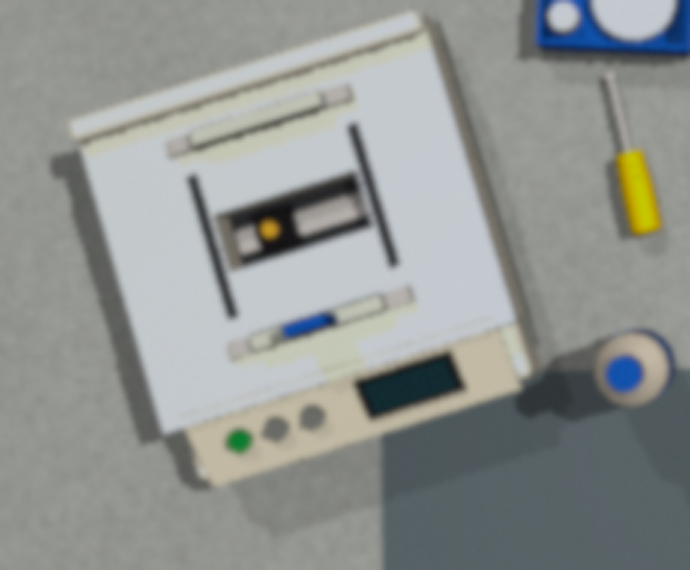

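```bash
cat > h.py <<'E'
import numpy as np, cv2
from plant import readout, optics
from scipy.spatial.transform import Rotation as R
from scipy.optimize import least_squares
def cam(n):
    c=optics.calibration(n); return c["mtx"],cv2.Rodrigues(c["rvec"])[0],c["tvec"]
def proj(n,P):
    c=optics.calibration(n); return cv2.projectPoints(np.array(P,float).reshape(-1,3),c["rvec"],c["tvec"],c["mtx"],None)[0].reshape(-1,2)
def back(n,uv,z):
    K,Rm,t=cam(n); uv=np.atleast_2d(uv).astype(float)
    d=np.c_[uv,np.ones(len(uv))]@np.linalg.inv(K).T@Rm; o=-Rm.T@t
    return o+d*((z-o[2])/d[:,2])[:,None]
def fit(n,L,uv,z,x0):
    L=np.array(L,float)
    def f(p):
        c,s=np.cos(p[2]),np.sin(p[2]); P=np.c_[p[0]+c*L[:,0]-s*L[:,1],p[1]+s*L[:,0]+c*L[:,1],L[:,2]+z]
        return (proj(n,P)-uv).ravel()
    r=least_squares(f,x0,loss="soft_l1"); return r.x,np.round(r.fun.reshape(-1,2),1)
E
python3 - <<'E'
from h import *
a=lambda p:np.array(p)/2.7+[320,150]
b=lambda p:np.array(p)/3+[70,180]
T=a([(317,73),(35,185),(105,365),(388,258)]); G=a([(107,222),(247,167),(274,236),(131,290)])
O=b([(217,217),(358,174),(371,224),(235,269)]); D=b([(163,432),(520,325)])
print(back("top",T,.037)[:,:2].round(4).tolist()); print(back("top",G,.04)[:,:2].round(4).tolist()); print(back("top",O,.09)[:,:2].round(4).tolist()); print(back("top",D,.09)[:,:2].round(4).tolist())
J=b([(232,350),(413,296),(179,148),(350,94),(308,325)])
print("jaw",back("top",J,.109)[:,:2].round(4).tolist())
print("tab",back("top",J[4:],.141))
print("cleaner",back("top",[(278,303)],.15))
E
```

```text
[[0.67, -0.3471], [0.5806, -0.1049], [0.4268, -0.1598], [0.511, -0.4004]]
[[0.5473, -0.1649], [0.5909, -0.2844], [0.5318, -0.305], [0.4893, -0.1833]]
[[0.5113, 0.3178], [0.5403, 0.2134], [0.5033, 0.2041], [0.4728, 0.3046]]
[[0.3555, 0.3578], [0.4271, 0.0956]]
jaw [[0.4145, 0.3005], [0.4501, 0.1695], [0.5611, 0.3389], [0.5972, 0.2139], [0.4311, 0.2455]]
tab [[0.43179743 0.23623786 0.141     ]]
cleaner [[0.39678912 0.0149521  0.15      ]]
```

```bash
python3 - <<'E'
from h import *
a=lambda p:np.array(p)/2.7+[320,150]
b=lambda p:np.array(p)/3+[70,180]
T=a([(317,73),(35,185),(105,365),(388,258)]); G=a([(107,222),(247,167),(274,236),(131,290)])
O=b([(217,217),(358,174),(371,224),(235,269)]); D=b([(163,432),(520,325)])
t,e=fit("top",[(-.13,-.085,.037),(.13,-.085,.037),(.13,.085,.037),(-.13,.085,.037)],T,0,[.55,-.25,1.9]);print(t,e.tolist())
t,e=fit("top",[(-.13,.085,.037),(.13,.085,.037),(.13,-.085,.037),(-.13,-.085,.037)],T,0,[.55,-.25,1.9]);print("other",t,e.tolist())
g,e=fit("top",[(.065,-.03,.028),(-.065,-.03,.028),(-.065,.03,.028),(.065,.03,.028)],G,.012,[.55,-.25,1.9]);print(g,e.tolist())
r,e=fit("top",[(.022,.055,.09),(.022,-.055,.09),(-.022,-.055,.09),(-.022,.055,.09),(-.12,.135,.09),(-.12,-.135,.09)],np.r_[O,D],0,[.5,.26,.27]);print(r,e.tolist())
im=cv2.imread("pics/side0.png")
def w(p,P): 
    c,s=np.cos(p[2]),np.sin(p[2]);P=np.array(P,float);return np.c_[p[0]+c*P[:,0]-s*P[:,1],p[1]+s*P[:,0]+c*P[:,1],P[:,2]]
def dr(im,n,x0,y0,x1,y1,k,out):
    z=cv2.resize(im[y0:y1,x0:x1],None,fx=k,fy=k,interpolation=cv2.INTER_CUBIC)
    for p,P,col in [(t,[(-.13,-.085,.037),(.13,-.085,.037),(.13,.085,.037),(-.13,.085,.037)],(0,255,0)),(g,[(.065,-.03,.04),(-.065,-.03,.04),(-.065,.03,.04),(.065,.03,.04)],(0,0,255)),(r,[(.022,.055,.09),(.022,-.055,.09),(-.022,-.055,.09),(-.022,.055,.09)],(0,0,255)),(r,[(-.12,.135,.09),(-.12,-.135,.09),(.12,-.135,.09),(.12,.135,.09)],(0,255,0))]:
        q=(proj(n,w(p,P))-[x0,y0])*k
        cv2.polylines(z,[q.astype(np.int32)],True,col,1)
    cv2.imwrite(out,z)
dr(im,"side",230,180,490,390,3,"pics/side0c.png")
dr(cv2.imread("pics/top0.png"),"top",80,150,480,350,2,"pics/top0e.png")
E
```

```text
[ 0.54693775 -0.2532695   1.9136473 ] [[0.0, -0.3], [-1.2, -1.1], [-0.1, 1.6], [1.7, 0.2]]
other [ 0.59817508 -0.25412531  1.15444333] [[-0.2, 88.2], [-1.7, 3.3], [0.4, -131.1], [1.0, -49.1]]
[ 0.53983226 -0.23433709  1.91052083] [[-0.8, 0.4], [0.6, 0.5], [0.3, -0.6], [-0.1, -0.3]]
[0.50687767 0.25946204 0.27244244] [[-0.3, -0.9], [0.4, -1.2], [1.6, 1.2], [-0.9, 0.9], [0.3, 0.2], [-0.7, -0.2]]
```

View pics/side0c.png

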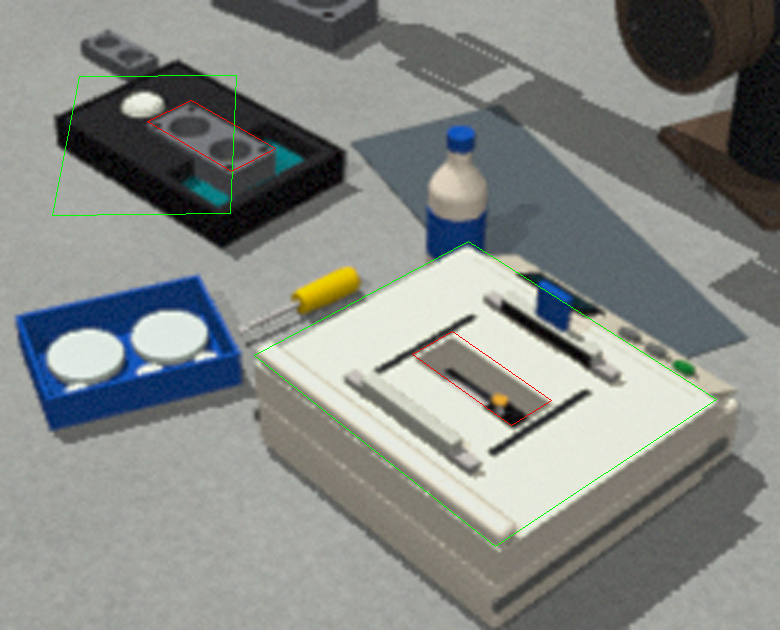

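View pics/top0e.png

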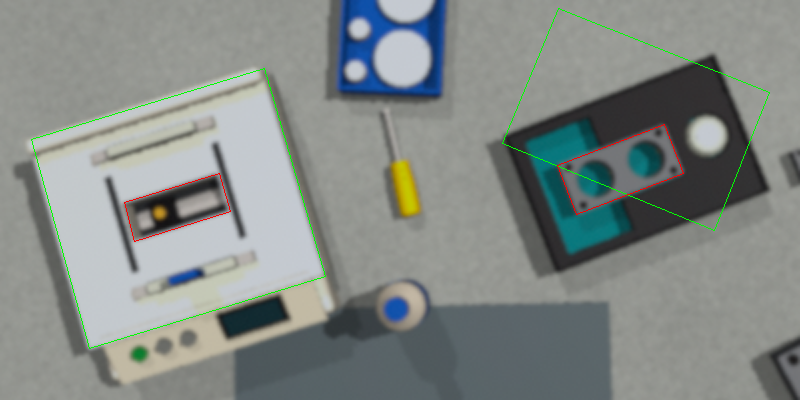

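```bash
cat >> h.py <<'E'
GYAW=1.912; GC=np.array([.5400,-.2344]); TR=np.array([.5069,.2595]); TYAW=.2724
def pose_from(toolz,toolx):
    z=np.array(toolz,float);z/=np.linalg.norm(z);x=np.array(toolx,float);x-=z*(x@z);x/=np.linalg.norm(x)
    return R.from_matrix(np.c_[x,np.cross(z,x),z])
def rows(p0,R0,p1,R1,n,show=True):
    "n equal rows from p0,R0 to p1,R1; straight line, constant turn"
    p,Rc=np.array(p0,float),R0; out=[]
    for k in range(n):
        m=n-k
        tgt=p+(p1-p)/m; rv=(Rc.inv()*R1).as_rotvec()/m
        s=np.round(Rc.inv().apply(tgt-p)*1e3,1); rv=np.round(rv,3)
        out.append(" ".join("%g"%v for v in np.r_[s,rv]+0.0))
        p=p+Rc.apply(s/1e3); Rc=Rc*R.from_rotvec(rv)
    for i in range(0,n,5):
        if show: print("'"+"; ".join(out[i:i+5])+"'")
    return p,Rc
def cur():
    s=readout.get_state(); return s,np.array(s["eef_pos"]),R.from_quat(s["tcp_rot"])
gx=np.array([np.cos(GYAW),np.sin(GYAW),0]); gy=np.array([-gx[1],gx[0],0]); up=np.array([0,0,1.])
E
python3 - <<'E'
from h import *
s,p,Rc=cur()
print(Rc.as_matrix().round(3))
l=np.radians(30)
z=-up*np.cos(l)-gx*np.sin(l)
R1=pose_from(z,-gy)
tcp=np.r_[GC,0]+gx*.032+up*.0115
print(tcp, R1.as_matrix().round(3), np.degrees((Rc.inv()*R1).magnitude()))
pre=tcp-z*.14
print(pre)
rows(p,Rc,pre,R1,10)
E
```

```text
[[ 0.438 -0.899 -0.   ]
 [-0.899 -0.438  0.   ]
 [-0.    -0.    -1.   ]]
[ 0.52929211 -0.20424472  0.0115    ] [[ 0.942  0.29   0.167]
 [ 0.335 -0.816 -0.471]
 [-0.     0.5   -0.866]] 87.83342858546592
[ 0.50586859 -0.13828004  0.13274356]
'-32.9 -39.4 9.9 -0.043 0.038 -0.142; -27.3 -44 6.9 -0.043 0.038 -0.142; -21 -47.7 4 -0.043 0.038 -0.142; -14.1 -50.3 1.2 -0.043 0.038 -0.142; -6.8 -51.8 -1.3 -0.043 0.038 -0.142'
'0.7 -52.1 -3.7 -0.042 0.038 -0.142; 8.2 -51.3 -5.7 -0.043 0.039 -0.142; 15.7 -49.3 -7.4 -0.042 0.038 -0.143; 22.8 -46.2 -8.7 -0.043 0.039 -0.142; 29.4 -42.2 -9.6 -0.042 0.038 -0.143'
```

Candidates for the gauge: a middle-sized block in the tray (390,232), a large one on the bench (515,324) and a small one on the bench (493,228). The one in the tray fits 130x60 within 1 px, with its +x end in the finger well, so I am taking that one. I now approach with the tool leaning.

```bash
python3 -m crank '-32.9 -39.4 9.9 -0.043 0.038 -0.142; -27.3 -44 6.9 -0.043 0.038 -0.142; -21 -47.7 4 -0.043 0.038 -0.142; -14.1 -50.3 1.2 -0.043 0.038 -0.142; -6.8 -51.8 -1.3 -0.043 0.038 -0.142' 1
python3 -c "
from h import *
s,p,Rc=cur();print(s['qpos'].tolist(),p.tolist(),Rc.as_quat().tolist())"
python3 -m crank '0.7 -52.1 -3.7 -0.042 0.038 -0.142; 8.2 -51.3 -5.7 -0.043 0.039 -0.142; 15.7 -49.3 -7.4 -0.042 0.038 -0.143; 22.8 -46.2 -8.7 -0.043 0.039 -0.142; 29.4 -42.2 -9.6 -0.042 0.038 -0.143'
python3 -c "
from h import *
s,p,Rc=cur();print(s['qpos'].tolist(),p.tolist(),Rc.as_quat().tolist())"
```

```text
time: 1.62
eef_pos: [0.4014, -0.371, 0.1822]
tcp_rot: [0.97, -0.196, 0.024, 0.139]
contact_force: [-0.1, -0.6, 0.8]
opening: 0.995
[-0.8432021226408025, -0.036833766374980106, 2.045540813515572, -0.24038868751898046, 0.9384004329790584, -0.32179874594730534] [0.40143940531558175, -0.3710270474599067, 0.18221228950381504] [0.9704682449422729, -0.19560786656986037, 0.02375398406376314, 0.13915709229410805]
time: 2.25
eef_pos: [0.5066, -0.1366, 0.1331]
tcp_rot: [0.951, 0.166, 0.045, 0.256]
contact_force: [0.4, -0.9, 0.1]
opening: 1.002
[-0.25983684590134815, -0.02617777199408596, 2.184362627455375, -0.6331308889796659, 0.7710197449423779, -0.19104920627468822] [0.5066436209152259, -0.1366457702511507, 0.1330578986058665] [0.9512415487039988, 0.16640379848353523, 0.04466802197189414, 0.2558399102614513]
```

```bash
cat >> h.py <<'E'
def RR(q,s4,s6,c):
    return R.from_euler('z',q[0])*R.from_euler('y',q[1]+q[2])*R.from_euler('z',s4*q[3])*R.from_euler('y',q[4])*R.from_euler('z',s6*q[5]+c)
E
cat > kin.py <<'E'
from h import *
Q=np.array([[-1.26699061e+00,2.86285897e-01,1.57671619e+00,1.18604490e-06,1.27862272e+00,-1.49961871e-01],
[-0.8432021226408025,-0.036833766374980106,2.045540813515572,-0.24038868751898046,0.9384004329790584,-0.32179874594730534],
[-0.25983684590134815,-0.02617777199408596,2.184362627455375,-0.6331308889796659,0.7710197449423779,-0.19104920627468822]])
P=np.array([[0.2959316,-0.60664149,0.2313255],[0.40143940531558175,-0.3710270474599067,0.18221228950381504],[0.5066436209152259,-0.1366457702511507,0.1330578986058665]])
O=[[8.48043230e-01,-5.29927051e-01,-1.18385922e-05,-1.08921398e-05],[0.9704682449422729,-0.19560786656986037,0.02375398406376314,0.13915709229410805],[0.9512415487039988,0.16640379848353523,0.04466802197189414,0.2558399102614513]]
def pos(q,k,s4=1,s6=1):
    a0,d1,L1,L2,e,L3=k
    b=R.from_euler('z',q[0]); u=b*R.from_euler('y',q[1]); f=b*R.from_euler('y',q[1]+q[2])
    return b.apply([a0,0,d1])+u.apply([0,0,L1])+f.apply([e,0,L2])+RR(q,s4,s6,0).apply([0,0,L3])
if __name__=="__main__":
  for s4 in(1,-1):
    for s6 in (1,-1):
      for c in (0,np.pi):
        print(s4,s6,c,[round(np.degrees((RR(q,s4,s6,c).inv()*R.from_quat(o)).magnitude()),2) for q,o in zip(Q,O)])
      f=lambda k:np.r_[(np.array([pos(q,k,s4,s6) for q in Q])-P).ravel(),1e-3*(np.array(k)-[0,.3,.45,.4,0,.25])]
      r=least_squares(f,[0,.3,.45,.4,0,.25]);print(r.x.round(4),np.abs(r.fun[:9]).max())
E
python3 kin.py
```

```text
1 1 0 [np.float64(180.0), np.float64(180.0), np.float64(180.0)]
1 1 3.141592653589793 [np.float64(0.0), np.float64(0.0), np.float64(0.0)]
[ 0.2091 -0.0609  0.3156  0.3699 -0.0509 -0.0449] 0.09636212198619129
1 -1 0 [np.float64(162.82), np.float64(143.12), np.float64(158.11)]
1 -1 3.141592653589793 [np.float64(17.18), np.float64(36.88), np.float64(21.89)]
[ 0.2091 -0.0609  0.3156  0.3699 -0.0509 -0.0449] 0.09636212195296529
-1 1 0 [np.float64(180.0), np.float64(163.82), np.float64(129.78)]
-1 1 3.141592653589793 [np.float64(0.0), np.float64(27.55), np.float64(72.55)]
[ 0.1446  0.032   0.3549  0.4324 -0.0289  0.0458] 0.0963366901671176
-1 -1 0 [np.float64(162.82), np.float64(127.71), np.float64(110.54)]
-1 -1 3.141592653589793 [np.float64(17.18), np.float64(57.46), np.float64(89.38)]
[ 0.1446  0.032   0.3549  0.4324 -0.0289  0.0458] 0.09633669012308568
```

```bash
python3 - <<'E'
import re
s=open('kin.py').read()
s=s.replace("a0,d1,L1,L2,e,L3=k","a0,d1,L1,L2,e,L3,b0=k").replace("[a0,0,d1]","[a0,b0,d1]").replace("[0,.3,.45,.4,0,.25]","[0,.3,.45,.4,0,.25,.1]")
open('kin.py','w').write(s)
E
python3 kin.py | sed -n 3p
```

```text
[0.     0.2403 0.443  0.5725 0.0206 0.2493 0.1009] 5.458370587740902e-07
```

```bash
cat >> kin.py <<'E'
K=[0.,0.2403,0.443,0.5725,0.0206,0.2493,0.1009]
f0=lambda k:np.r_[(np.array([pos(q,k) for q in Q])-P).ravel(),1e-3*(np.array(k)-[0,.3,.45,.4,0,.25,.1])]
K=least_squares(f0,K).x
LO=np.array([-2.77,-.9,.21,-1.53,.24,-2.84]);HI=np.array([2.77,2.22,2.48,4.67,2.81,2.84])
def ik(p,Rt,q0):
    best=None
    for j in range(6):
        qs=np.clip(np.array(q0)+np.random.default_rng(j).normal(0,.4*(j>0),6),LO+.01,HI-.01)
        r=least_squares(lambda q:np.r_[(pos(q,K)-p)*5,(RR(q,1,1,np.pi).inv()*Rt).as_rotvec()],qs,bounds=(LO,HI))
        if best is None or r.cost<best.cost-1e-9: best=r
        if best.cost<1e-8: break
    return best.x,best.cost
def gpose(c,yaw,pitch):
    "gauge rotation: yaw heading of x-axis when flat, pitched up by pitch (x end up)"
    return R.from_euler('z',yaw)*R.from_euler('y',-pitch)
E
python3 - <<'E'
from kin import *
q=readout.get_state()["qpos"]
l=np.radians(30)
R1=pose_from(-up*np.cos(l)-gx*np.sin(l),-gy)
tcp=np.r_[GC,0]+gx*.032+up*.0115
g0=R.from_euler('z',GYAW); cg=np.r_[GC,.026]
rel_p=g0.inv().apply(tcp-cg); rel_R=g0.inv()*R1
def show(n,p,Rt):
    global q
    q,c=ik(p,Rt,q); print(n,p.round(3),q.round(2),"%.1e"%c)
show("grasp",tcp,R1)
S=np.array([.56,-.04])
for a in (20,45,70,90):
    w=a/90; g=gpose(0,GYAW,np.radians(a)); c=np.r_[GC*(1-w)+S*w,.2]
    show("tilt%d"%a,c+g.apply(rel_p),g*rel_R)
g=gpose(0,GYAW,np.pi/2)
c=np.r_[S,.065]; show("stand",c+g.apply(rel_p),g*rel_R)
gs=gpose(0,GYAW,np.pi/2)
for phi in (10,30):
  for sg in (1,-1):
    f=np.radians(phi); h=-gx
    z=h*np.cos(f)-up*np.sin(f); R2=pose_from(z,sg*gy)
    pc=c+gs.apply([.02,0,0]); t2=pc+z*.026
    rp=gs.inv().apply(t2-c); rR=gs.inv()*R2
    q=np.array([0,0,2.2,1,1.2,1.]); show("B%d %d"%(phi,sg),t2,R2)
    print("open pre"); show("B pre",t2-z*.1,R2)
    # lay: gauge z down, x along -tracer y
    ty=np.array([-np.sin(TYAW),np.cos(TYAW),0])
    for a in (90,130,180):
        yaw=TYAW+np.pi/2
        gg=gpose(0,yaw,np.radians(a)); w=(a-90)/90
        cc=np.r_[S*(1-w)+TR*w,.25]
        show("turn%d"%a,cc+gg.apply(rp),gg*rR)
    show("place",np.r_[TR,.104]+gg.apply(rp),gg*rR)
E
```

```text
grasp [ 0.529 -0.204  0.012] [-0.38  0.27  2.14 -0.85  0.52 -0.02] 1.9e-26
tilt20 [ 0.533 -0.158  0.197] [-0.41  0.    1.96 -0.15  1.06 -0.69] 4.5e-31
tilt45 [ 0.539 -0.106  0.212] [-0.46  0.11  1.83  0.18  1.39 -0.85] 5.7e-31
tilt70 [ 0.547 -0.06   0.225] [-0.5   0.26  1.73  0.45  1.7  -0.91] 6.3e-31
tilt90 [ 0.555 -0.026  0.232] [-0.5   0.39  1.68  0.65  1.9  -0.91] 4.3e-21
stand [ 0.555 -0.026  0.097] [-0.5   0.58  1.71  0.62  1.73 -1.04] 1.0e-21
B10 1 [ 0.569 -0.064  0.08 ] [-0.12  0.08  2.14 -0.9   0.66  2.84] 3.8e-01
open pre
B pre [0.536 0.029 0.098] [ 0.07  0.02  2.17 -0.86  0.81  2.84] 4.3e-01
turn90 [ 0.567 -0.065  0.265] [-0.01 -0.1   2.05 -1.02  1.    2.84] 2.3e-01
turn130 [0.544 0.065 0.245] [ 0.08 -0.06  1.95 -0.47  1.13  2.84] 7.6e-02
turn180 [0.511 0.245 0.224] [0.15 0.04 1.89 0.26 1.24 2.84] 7.1e-03
place [0.511 0.245 0.078] [0.16 0.22 1.98 0.27 0.97 2.84] 2.0e-03
B10 -1 [ 0.569 -0.064  0.08 ] [0.13 0.53 2.06 4.63 1.31 1.01] 1.1e-30
open pre
B pre [0.536 0.029 0.098] [0.31 0.5  2.11 4.67 1.4  1.04] 6.4e-03
turn90 [ 0.567 -0.065  0.265] [0.13 0.18 2.09 4.67 1.35 0.7 ]
[... 415 characters left out ...]
 -0.09  2.01 -0.78  0.99  2.84] 1.1e-01
turn130 [0.542 0.072 0.241] [ 0.03 -0.04  1.92 -0.24  1.18  2.84] 1.8e-02
turn180 [0.509 0.253 0.227] [0.06 0.06 1.9  0.53 1.33 2.76] 4.4e-24
place [0.509 0.253 0.081] [0.06 0.26 1.98 0.58 1.1  2.61] 2.1e-30
B30 -1 [ 0.568 -0.061  0.072] [ 0.08  0.37  2.09 -1.4   1.02  0.77] 1.1e-22
open pre
B pre [0.539 0.02  0.122] [ 0.25  0.27  2.09 -1.24  1.15  0.69] 2.7e-19
turn90 [ 0.566 -0.062  0.257] [ 0.09  0.07  2.02 -1.17  1.18  0.39] 1.5e-28
turn130 [0.542 0.072 0.241] [ 0.1  -0.    1.91 -0.37  1.2  -0.04] 1.1e-26
turn180 [0.509 0.253 0.227] [ 0.06  0.06  1.9   0.53  1.33 -0.38] 1.1e-22
place [0.509 0.253 0.081] [ 0.06  0.26  1.98  0.58  1.1  -0.54] 1.2e-30
```

```bash
python3 - <<'E'
from kin import *
s,p,Rc=cur(); l=np.radians(30); z=-up*np.cos(l)-gx*np.sin(l); R1=pose_from(z,-gy)
tcp=np.r_[GC,0]+gx*.032+up*.0115
a,b=rows(p,Rc,tcp-z*.03,R1,4)
print("px driver",back("top",[(282,242),(272,205),(286,258)],.015)[:,:2].round(3).tolist())
E
```

```text
'-0.4 0.2 27.7 0 -0.001 0.001; -0.4 0.2 27.7 0.001 0 0.001; -0.3 0.2 27.8 0 -0.001 0.001; -0.3 0.2 27.7 0.001 0 0.002'
px driver [[0.531, 0.015], [0.618, 0.037], [0.493, 0.006]]
```

```bash
python3 -m crank '-0.4 0.2 27.7 0 -0.001 0.001; -0.4 0.2 27.7 0.001 0 0.001; -0.3 0.2 27.8 0 -0.001 0.001; -0.3 0.2 27.7 0.001 0 0.002; 0 0 0 0 0 0' 1 60
python3 - <<'E'
from kin import *
for n in("top","side"):
    im=optics.read_camera(n)[:,:,::-1]
    x0,y0=(300,140) if n=="top" else (230,140)
    cv2.imwrite(f"pics/{n}1.png",cv2.resize(im[y0:y0+170,x0:x0+220],None,fx=3.4,fy=3.4,interpolation=cv2.INTER_CUBIC))
s,p,Rc=cur(); l=np.radians(30); z=-up*np.cos(l)-gx*np.sin(l); R1=pose_from(z,-gy)
tcp=np.r_[GC,0]+gx*.032+up*.0115
print((tcp-z*.03-p).round(4)); rows(p,Rc,tcp,R1,2)
E
```

```text
time: 2.88
eef_pos: [0.5219, -0.1918, 0.0353]
tcp_rot: [0.953, 0.161, 0.042, 0.253]
contact_force: [0.9, 0.0, 0.5]
opening: 1.0
[ 0.0009  0.0015 -0.    ]
'0.7 -0.5 14.7 -0.001 0.001 -0.003; 0.7 -0.5 14.8 -0.001 0.001 -0.002'
```

View pics/top1.png

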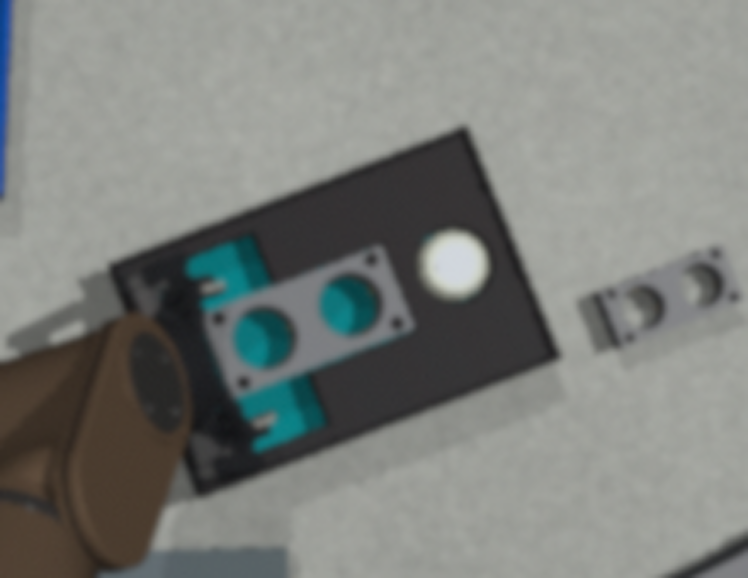

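View pics/side1.png

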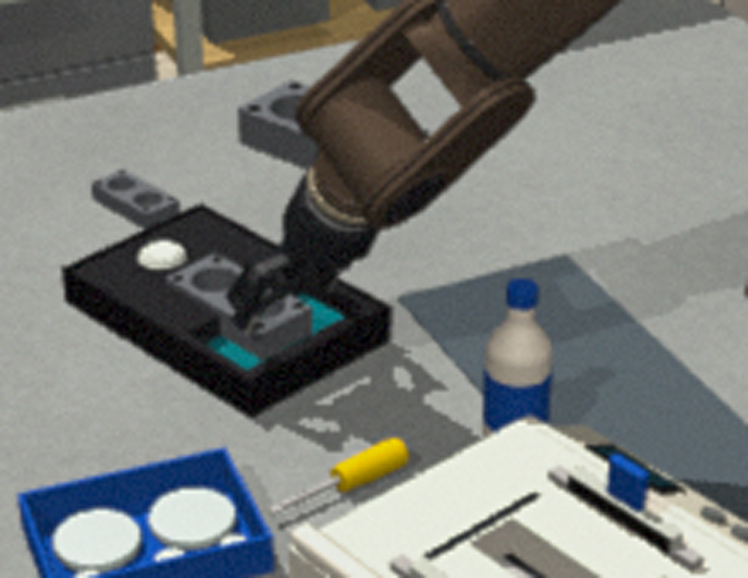

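The top view shows the fingertips at (212,285) and (262,425) on either side of the gauge's well end, evenly spaced. I descend and close.

```bash
python3 -m crank '0.7 -0.5 14.7 -0.001 0.001 -0.003; 0.7 -0.5 14.8 -0.001 0.001 -0.002; 0 0 0 0 0 0' 1 60
python3 -m crank '0 0 0 0 0 0; 0 0 0 0 0 0; 0 0 0 0 0 0; 0 0 0 0 0 0' -1 70
python3 -m crank '0 0 0 0 0 0; 0 0 0 0 0 0'
```

```text
time: 3.35
eef_pos: [0.5283, -0.2043, 0.0095]
tcp_rot: [0.952, 0.164, 0.043, 0.254]
contact_force: [0.8, -0.5, -0.1]
opening: 1.0
time: 3.85
eef_pos: [0.5299, -0.2042, 0.0117]
tcp_rot: [0.952, 0.164, 0.045, 0.255]
contact_force: [-0.1, 2.6, 4.1]
opening: 0.691
time: 4.1
eef_pos: [0.5298, -0.2042, 0.0117]
tcp_rot: [0.952, 0.164, 0.045, 0.255]
contact_force: [-0.4, 3.6, 5.1]
opening: 0.689
```

```bash
cat > m1.py <<'E'
from kin import *
g0=R.from_euler('z',GYAW); cg=np.r_[GC,.026]
P0=np.array([.5298,-.2042,.0117]);RT0=R.from_quat([.952,.164,.045,.255])
E
python3 - <<'E'
from kin import *
import json
s,p,Rc=cur(); g0=R.from_euler('z',GYAW); cg=np.r_[GC,.026]
rp=g0.inv().apply(p-cg); rR=g0.inv()*Rc
json.dump([rp.tolist(),rR.as_quat().tolist()],open("rel1.json","w"))
print(rp.round(4))
edge0=cg+g0.apply([-.065,0,-.014])
for a in (8,16,24,32):
    t=np.radians(a); g=gpose(0,GYAW,t)
    e=edge0+gx*(.024*np.sin(t)+.001)+up*.0015*min(1,a/16)
    c=e-g.apply([-.065,0,-.014])
    p,Rc=rows(p,Rc,c+g.apply(rp),g*rR,1)
E
```

```text
[ 0.0319 -0.0005 -0.0143]
'0 4.2 -14 0.14 0 0'
'0 4.7 -13.2 0.139 0 0'
'0.1 4.5 -12 0.14 0 0.001'
'0 4.6 -11.5 0.14 0 0'
```

```bash
python3 -m crank '0 4.2 -14 0.14 0 0; 0 4.7 -13.2 0.139 0 0; 0.1 4.5 -12 0.14 0 0.001; 0 4.6 -11.5 0.14 0 0; 0 0 0 0 0 0'
python3 - <<'E'
from kin import *
for n in("top","side"):
    im=optics.read_camera(n)[:,:,::-1]
    x0,y0=(300,140) if n=="top" else (230,140)
    cv2.imwrite(f"pics/{n}2.png",cv2.resize(im[y0:y0+170,x0:x0+220],None,fx=3.4,fy=3.4,interpolation=cv2.INTER_CUBIC))
E
```

```text
time: 4.72
eef_pos: [0.5305, -0.2069, 0.0617]
tcp_rot: [0.986, 0.167, -0.001, -0.001]
contact_force: [6.1, 2.4, 2.0]
opening: 0.692
```

View pics/side2.png

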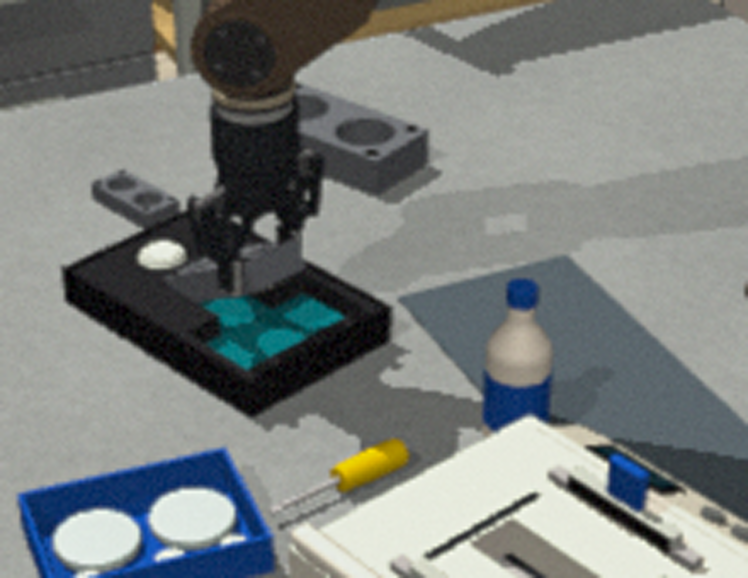

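View pics/top2.png

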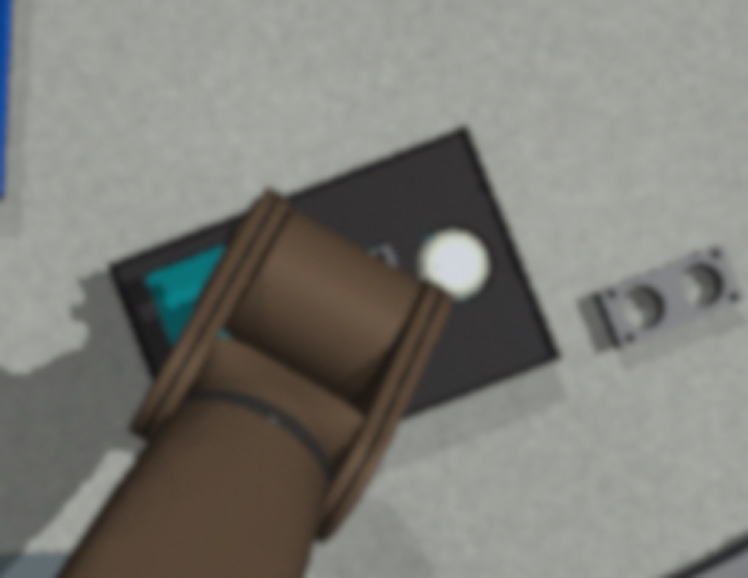

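```bash
python3 - <<'E'
from kin import *
import json
rp,rq=json.load(open("rel1.json")); rp=np.array(rp); rR=R.from_quat(rq)
s,p,Rc=cur()
gcur=Rc*rR.inv(); c0=p-gcur.apply(rp); print("gauge c",c0.round(4))
S=np.array([.565,-.045])
c1=c0+up*.04+gx*.01
p,Rc=rows(p,Rc,c1+gcur.apply(rp),Rc,2)
c2=c1+up*.09+gx*.01
p,Rc=rows(p,Rc,c2+gcur.apply(rp),Rc,3)
print()
N=8
for k in range(1,N+1):
    a=32+58*k/N; g=gpose(0,GYAW,np.radians(a)); w=k/N
    c=c2*(1-w)+np.r_[S,.18]*w
    p,Rc=rows(p,Rc,c+g.apply(rp),g*rR,1)
E
```

```text
gauge c [ 0.5412 -0.2396  0.0576]
'-0.1 -5 -20 0 0 0; 0 -5 -20 0 0 0'
'-0.1 -3.3 -30 0 0 0; 0 -3.3 -30 0 0 0; -0.1 -3.2 -30 0 0 0'

'10.7 -18.5 -4.7 0.162 0.003 -0.005'
'11 -18.3 -0.3 0.127 0 0.001'
'10.9 -17.6 2.1 0.126 0 0'
'10.9 -16.7 4.4 0.127 0 0'
'10.9 -15.4 6.4 0.126 0 0'
'11 -14 8.5 0.127 0 0.001'
'10.9 -12.2 10.1 0.126 0 0'
'10.9 -10.3 11.7 0.127 0 0'
```

```bash
python3 -m crank '-0.1 -5 -20 0 0 0; 0 -5 -20 0 0 0; -0.1 -3.3 -30 0 0 0; 0 -3.3 -30 0 0 0; -0.1 -3.2 -30 0 0 0'
python3 -m crank '10.7 -18.5 -4.7 0.162 0.003 -0.005; 11 -18.3 -0.3 0.127 0 0.001; 10.9 -17.6 2.1 0.126 0 0; 10.9 -16.7 4.4 0.127 0 0'
python3 -m crank '10.9 -15.4 6.4 0.126 0 0; 11 -14 8.5 0.127 0 0.001; 10.9 -12.2 10.1 0.126 0 0; 10.9 -10.3 11.7 0.127 0 0; 0 0 0 0 0 0'
python3 - <<'E'
from kin import *
import json
rp,rq=json.load(open("rel1.json")); rp=np.array(rp); rR=R.from_quat(rq)
s,p,Rc=cur(); g=Rc*rR.inv(); print((p-g.apply(rp)).round(4), g.as_matrix().round(3).tolist(), s["qpos"].round(2))
for n in("top","side"):
    im=optics.read_camera(n)[:,:,::-1]
    x0,y0=(240,120) if n=="top" else (230,140)
    cv2.imwrite(f"pics/{n}3.png",cv2.resize(im[y0:y0+170,x0:x0+220],None,fx=3.4,fy=3.4,interpolation=cv2.INTER_CUBIC))
E
```

```text
time: 5.45
eef_pos: [0.5204, -0.1864, 0.1896]
tcp_rot: [0.986, 0.167, -0.005, -0.003]
contact_force: [-0.2, 0.7, -3.6]
opening: 0.693
time: 5.95
eef_pos: [0.5385, -0.1052, 0.2034]
tcp_rot: [0.949, 0.162, -0.049, -0.267]
contact_force: [0.0, 0.0, -2.5]
opening: 0.688
time: 6.58
eef_pos: [0.558, -0.0304, 0.2083]
tcp_rot: [0.852, 0.144, -0.09, -0.495]
contact_force: [-1.3, 0.0, -2.6]
opening: 0.694
[ 0.5618 -0.0439  0.1764] [[0.013, -0.942, 0.335], [-0.003, -0.335, -0.942], [1.0, 0.011, -0.007]] [-0.51  0.43  1.68  0.65  1.88 -0.92]
```

View pics/side3.png

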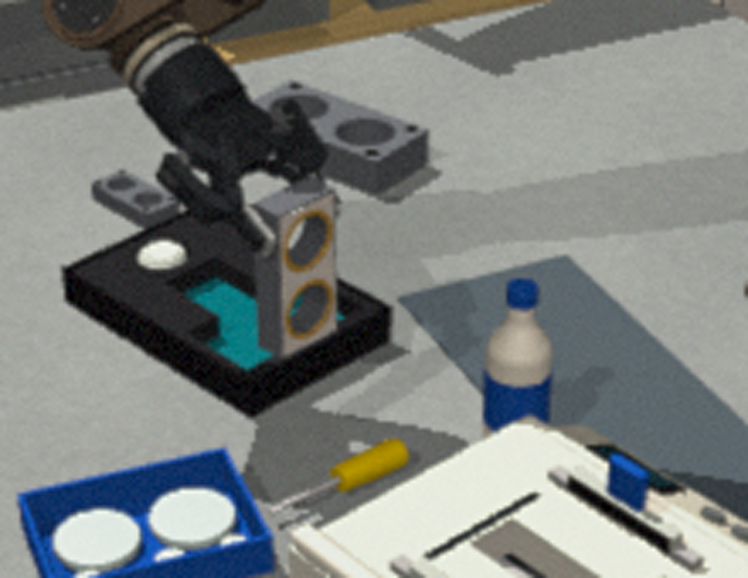

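View pics/top3.png

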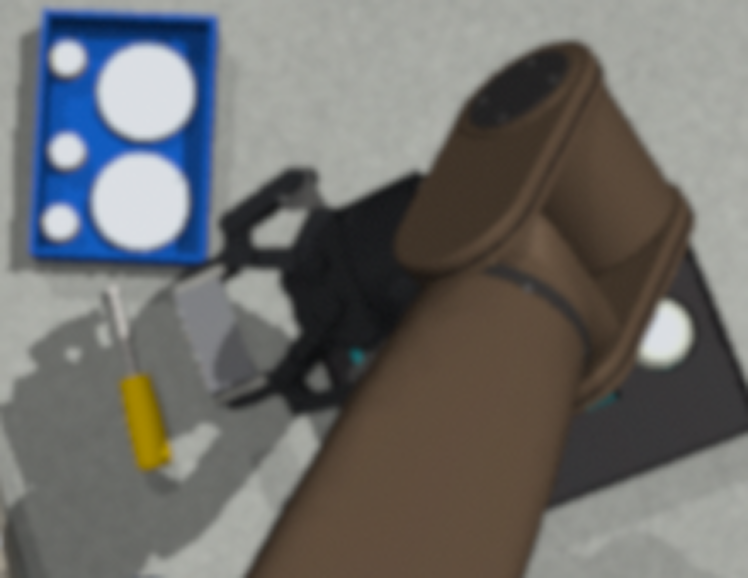

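```bash
cat >> kin.py <<'E'
def overlay(n,src,x0,y0,k,c,g,out,w=220,h=170,col=(0,255,0)):
    im=optics.read_camera(n)[:,:,::-1] if src is None else src
    z=cv2.resize(im[y0:y0+h,x0:x0+w],None,fx=k,fy=k,interpolation=cv2.INTER_CUBIC)
    cs=np.array([(a*.065,b*.03,d*.014) for a in(1,-1) for b in(1,-1) for d in(1,-1)])
    q=((proj(n,c+g.apply(cs))-[x0,y0])*k).astype(int)
    for i in range(8):
        for j in range(i):
            if bin(i^j).count("1")==1: cv2.line(z,tuple(map(int,q[i])),tuple(map(int,q[j])),col,1)
    cv2.imwrite(out,z)
E
python3 - <<'E'
from kin import *
import json
rp,rq=json.load(open("rel1.json")); rp=np.array(rp); rR=R.from_quat(rq)
s,p,Rc=cur(); g=Rc*rR.inv()
overlay("side",None,280,180,7,p-g.apply(rp),g,"pics/side4.png",100,80)
E
```

```text
(no output)
```

View pics/side4.png

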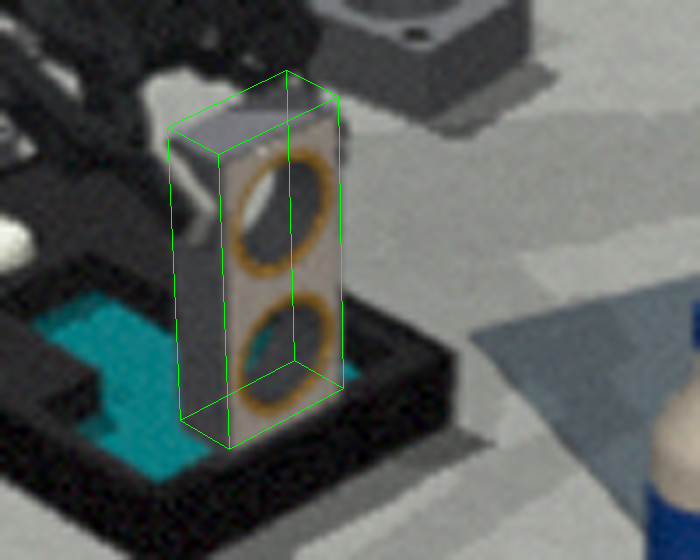

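```bash
python3 - <<'E'
from kin import *
import json
rp,rq=json.load(open("rel1.json")); rp=np.array(rp); rR=R.from_quat(rq)
s,p,Rc=cur(); g=gpose(0,GYAW,np.pi/2); c=p-(Rc*rR.inv()).apply(rp)
c[2]=.065+.010
p,Rc=rows(p,Rc,c+g.apply(rp),g*rR,4)
p,Rc=rows(p,Rc,p-up*.004,Rc,1)
E
```

```text
'0.1 22.8 13.1 -0.001 0.001 -0.001; 0 22.7 13.1 -0.001 0 -0.001; 0 22.7 13.1 -0.001 0.001 -0.001; 0 22.7 13.2 0 0 -0.001'
'0 3.5 2 0 0 0'
```

```bash
python3 -m crank '0.1 22.8 13.1 -0.001 0.001 -0.001; 0 22.7 13.1 -0.001 0 -0.001; 0 22.7 13.1 -0.001 0.001 -0.001; 0 22.7 13.2 0 0 -0.001; 0 0 0 0 0 0'
for i in 1; do python3 -m crank '0 3.5 2 0 0 0; 0 0 0 0 0 0'; done
python3 -m crank '0 1.7 1 0 0 0; 0 0 0 0 0 0'
```

```text
time: 7.35
eef_pos: [0.5577, -0.0297, 0.1035]
tcp_rot: [0.852, 0.145, -0.087, -0.496]
contact_force: [-0.7, 0.3, -4.4]
opening: 0.691
time: 7.6
eef_pos: [0.5601, -0.0308, 0.1036]
tcp_rot: [0.853, 0.147, -0.084, -0.494]
contact_force: [0.4, 0.0, -2.2]
opening: 0.691
time: 7.85
eef_pos: [0.5598, -0.0306, 0.1014]
tcp_rot: [0.853, 0.147, -0.084, -0.494]
contact_force: [0.8, -0.2, -4.0]
opening: 0.691
```

```bash
python3 -m crank '0 1.7 1 0 0 0; 0 0 0 0 0 0';python3 -m crank '0 1.3 0.7 0 0 0; 0 0 0 0 0 0';python3 -m crank '0 0.9 0.5 0 0 0; 0 0 0 0 0 0'
```

```text
time: 8.1
eef_pos: [0.5595, -0.0305, 0.099]
tcp_rot: [0.853, 0.147, -0.084, -0.494]
contact_force: [0.5, 0.6, -4.0]
opening: 0.691
time: 8.35
eef_pos: [0.5597, -0.0306, 0.0985]
tcp_rot: [0.853, 0.147, -0.084, -0.495]
contact_force: [0.3, 0.5, 0.9]
opening: 0.691
time: 8.6
eef_pos: [0.5598, -0.0307, 0.0985]
tcp_rot: [0.852, 0.147, -0.084, -0.495]
contact_force: [-0.7, -1.8, 5.4]
opening: 0.693
```

```bash
python3 - <<'E'
from kin import *
import json
rp,rq=json.load(open("rel1.json")); rp=np.array(rp); rR=R.from_quat(rq)
s,p,Rc=cur(); g=Rc*rR.inv(); print((p-g.apply(rp)).round(4), g.as_matrix().round(3)[2])
overlay("side",None,280,180,7,p-g.apply(rp),g,"pics/side5.png",100,80)
E
```

```text
[ 0.5641 -0.0442  0.0665] [ 1.    -0.001 -0.006]
```

View pics/side5.png

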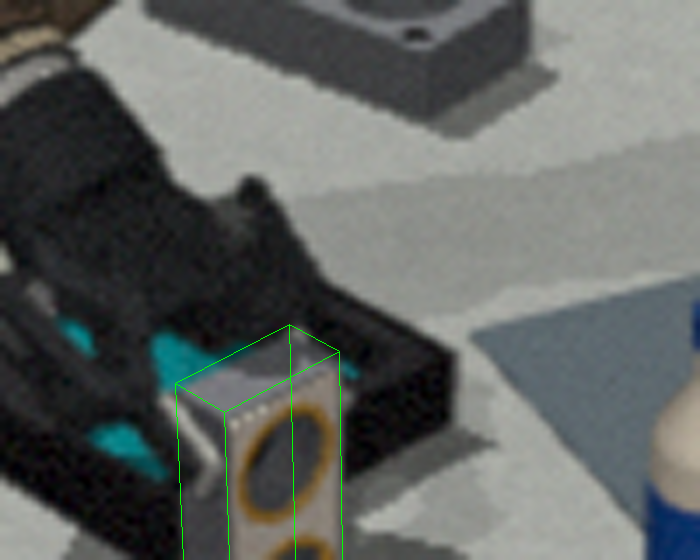

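```bash
python3 -m crank '0 0.9 0.5 0 0 0; 0 0 0 0 0 0' -1 20; python3 -m crank '0 0 0 0 0 0; 0 0 0 0 0 0; 0 0 0 0 0 0' 0.55
python3 - <<'E'
from kin import *
import json
rp,rq=json.load(open("rel1.json")); rp=np.array(rp); rR=R.from_quat(rq)
s,p,Rc=cur(); g=Rc*rR.inv(); print((p-g.apply(rp)).round(4), g.as_matrix().round(3)[2])
overlay("side",None,280,210,7,np.array([.5641,-.0442,.065]),gpose(0,GYAW,np.pi/2),"pics/side6.png",100,80)
E
```

```text
time: 8.9
eef_pos: [0.5598, -0.0308, 0.0984]
tcp_rot: [0.852, 0.147, -0.084, -0.496]
contact_force: [-2.0, -1.5, 8.2]
opening: 0.69
time: 9.28
eef_pos: [0.5596, -0.0305, 0.0952]
tcp_rot: [0.853, 0.147, -0.084, -0.494]
contact_force: [0.0, 0.3, -0.1]
opening: 0.776
[ 0.5638 -0.044   0.0633] [ 1.    -0.001 -0.003]
```

View pics/side6.png

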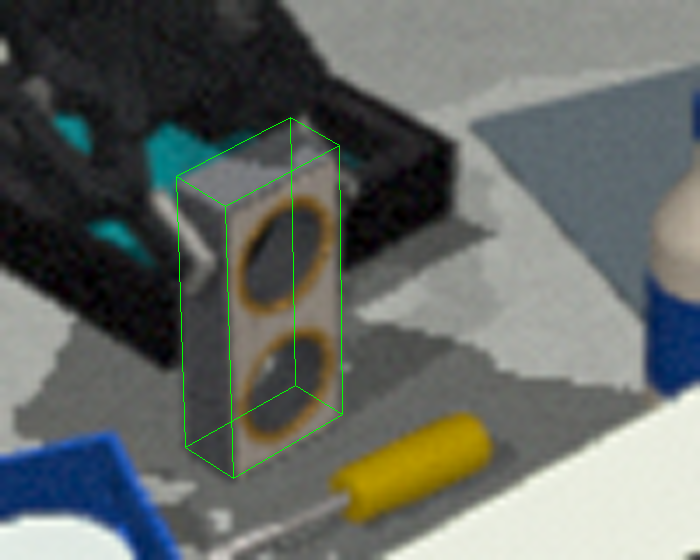

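```bash
python3 - <<'E'
from kin import *
s,p,Rc=cur(); q=s["qpos"]
zc=Rc.apply([0,0,1])
def chk(p,Rt):
    global q
    q,c=ik(p,Rt,q); print("   ",q.round(2),"%.0e"%c, p.round(3))
p,Rc=rows(p,Rc,p-zc*.10,Rc,3); chk(p,Rc)
C=np.array([.5641,-.0442,.065])
f=np.radians(35); z2=-gx*np.cos(f)-up*np.sin(f); R2=pose_from(z2,-gy)
gs=gpose(0,GYAW,np.pi/2)
pc=C+gs.apply([.02,0,-.006]); t2=pc+z2*.024
pre=t2-z2*.11
print("t2",t2,"pre",pre)
# arc
p0,R0=p.copy(),Rc; rv=(R0.inv()*R2).as_rotvec(); N=12; print(np.degrees(rv))
for k in range(1,N+1):
    w=k/N; tgt=p0*(1-w)+pre*w+up*(.11*np.sin(np.pi*w))
    p,Rc=rows(p,Rc,tgt,R0*R.from_rotvec(rv*w),1)
    if k%3==0: chk(p,Rc)
E
```

```text
'0 0 -33.3 0 0 0; 0 0 -33.4 0 0 0; 0 0 -33.3 0 0 0'
    [-0.58  0.62  1.53  0.58  1.88 -1.01] 7e-19 [ 0.588 -0.112  0.145]
t2 [ 0.56867081 -0.05707221  0.07123417] pre [0.53851916 0.0278401  0.13432757]
[-1.15162907e+02 -1.09460290e-01 -9.35621419e-02]
'0 -30.1 -3 -0.167 0 0'
'0 -27.7 -6.7 -0.168 0 0'
'0 -23.7 -8.4 -0.167 0 0'
    [-0.47  0.27  1.68  0.37  1.6  -0.88] 3e-31 [ 0.576 -0.077  0.22 ]
'0 -19.2 -7.7 -0.168 0 -0.001'
'0 -15.3 -4.8 -0.167 -0.001 0'
'0 -12.7 -0.1 -0.168 0 0'
    [-0.27  0.04  1.82  0.04  1.3  -0.62] 2e-26 [ 0.563 -0.042  0.25 ]
'0 -12.2 5.2 -0.167 0 0'
'0 -13.7 10.3 -0.168 0 0'
'-0.1 -17.1 14 -0.167 0 0'
    [-0.01 -0.01  1.99 -0.5   1.05 -0.12] 1e-21 [ 0.551 -0.007  0.215]
'0 -21.6 15.8 -0.168 0 -0.001'
'0 -26.1 15 -0.167 -0.001 0'
'0 -29.6 11.8 -0.168 0 0'
    [ 0.24  0.22  2.08 -1.14  1.11  0.59] 6e-23 [0.539 0.028 0.134]
```

```bash
python3 -m crank '0 0 -33.3 0 0 0; 0 0 -33.4 0 0 0; 0 0 -33.3 0 0 0' 1
python3 -m crank '0 -30.1 -3 -0.167 0 0; 0 -27.7 -6.7 -0.168 0 0; 0 -23.7 -8.4 -0.167 0 0; 0 -19.2 -7.7 -0.168 0 -0.001; 0 -15.3 -4.8 -0.167 -0.001 0'
python3 -m crank '0 -12.7 -0.1 -0.168 0 0; 0 -12.2 5.2 -0.167 0 0; 0 -13.7 10.3 -0.168 0 0; -0.1 -17.1 14 -0.167 0 0; 0 -21.6 15.8 -0.168 0 -0.001'
python3 -m crank '0 -26.1 15 -0.167 -0.001 0; 0 -29.6 11.8 -0.168 0 0; 0 0 0 0 0 0'
python3 - <<'E'
from kin import *
s,p,Rc=cur(); 
C=np.array([.5641,-.0442,.065])
f=np.radians(35); z2=-gx*np.cos(f)-up*np.sin(f); R2=pose_from(z2,-gy)
gs=gpose(0,GYAW,np.pi/2)
pc=C+gs.apply([.02,0,-.006]); t2=pc+z2*.024
rows(p,Rc,t2-z2*.055,R2,3)
print(p,Rc.apply([0,0,1]),s["qpos"].round(2))
overlay("side",None,240,170,4.5,C,gs,"pics/side7.png",170,130)
overlay("top",None,220,140,5,C,gs,"pics/top7.png",150,110)
E
```

```text
time: 9.7
eef_pos: [0.5887, -0.113, 0.1456]
tcp_rot: [0.853, 0.147, -0.084, -0.494]
contact_force: [0.5, 0.5, 0.7]
opening: 1.002
time: 10.32
eef_pos: [0.5681, -0.054, 0.2491]
tcp_rot: [0.98, 0.169, -0.015, -0.102]
contact_force: [-0.6, 0.6, -0.7]
opening: 1.0
time: 10.95
eef_pos: [0.5474, 0.0051, 0.1925]
tcp_rot: [0.937, 0.161, 0.055, 0.305]
contact_force: [0.4, -1.0, -0.9]
opening: 1.002
time: 11.32
eef_pos: [0.5346, 0.0288, 0.1284]
tcp_rot: [0.874, 0.155, 0.073, 0.455]
contact_force: [0.3, 0.1, 1.0]
opening: 0.999
'1.2 2.1 17.8 -0.001 0.002 0.004; 1.1 2.1 17.8 -0.001 0.002 0.004; 1.2 2 17.8 -0.001 0.001 0.005'
[0.53463901 0.02877639 0.12840523] [ 0.26879789 -0.77224335 -0.57566301] [ 0.25  0.22  2.09 -1.14  1.11  0.59]
```

View pics/side7.png

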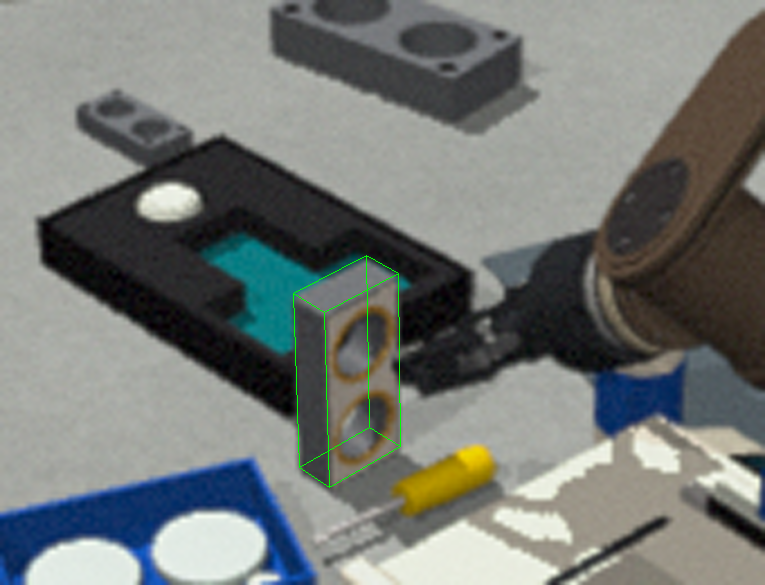

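View pics/top7.png

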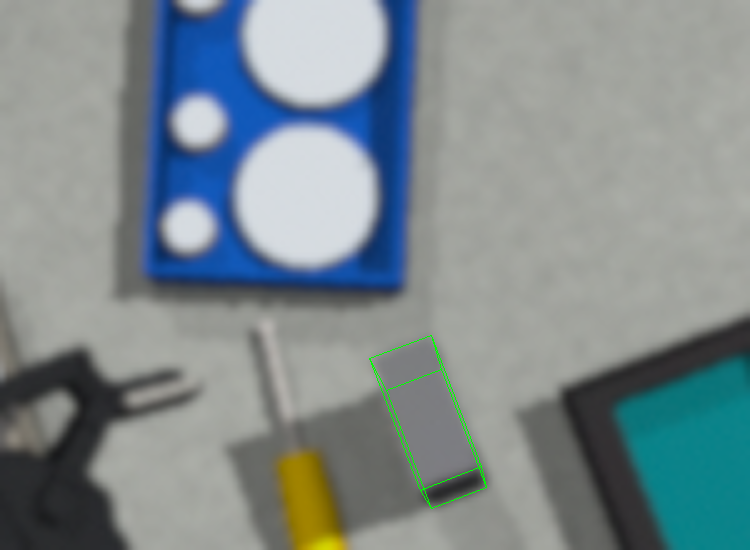

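```bash
python3 -m crank '1.2 2.1 17.8 -0.001 0.002 0.004; 1.1 2.1 17.8 -0.001 0.002 0.004; 1.2 2 17.8 -0.001 0.001 0.005; 0 0 0 0 0 0'
python3 - <<'E'
from kin import *
s,p,Rc=cur(); 
C=np.array([.5641,-.0442,.065])
f=np.radians(35); z2=-gx*np.cos(f)-up*np.sin(f); R2=pose_from(z2,-gy)
gs=gpose(0,GYAW,np.pi/2)
pc=C+gs.apply([.02,0,-.006]); t2=pc+z2*.024
print(R2.inv().apply(t2-z2*.055-p).round(4),s["contact_force"])
rows(p,Rc,t2,R2,4)
overlay("side",None,240,170,4.5,C,gs,"pics/side8.png",170,130)
E
```

```text
time: 11.92
eef_pos: [0.5576, -0.0177, 0.1085]
tcp_rot: [0.874, 0.145, 0.083, 0.456]
contact_force: [-0.6, 0.0, -0.1]
opening: 0.999
[-0.0027 -0.0071 -0.0002] [-0.55987383  0.03471116 -0.09068768]
'-0.7 -1.8 13.7 0.001 0 -0.003; -0.7 -1.8 13.7 0.001 -0.001 -0.004; -0.7 -1.8 13.7 0 0 -0.003; -0.7 -1.8 13.6 0.001 -0.001 -0.004'
```

View pics/side8.png

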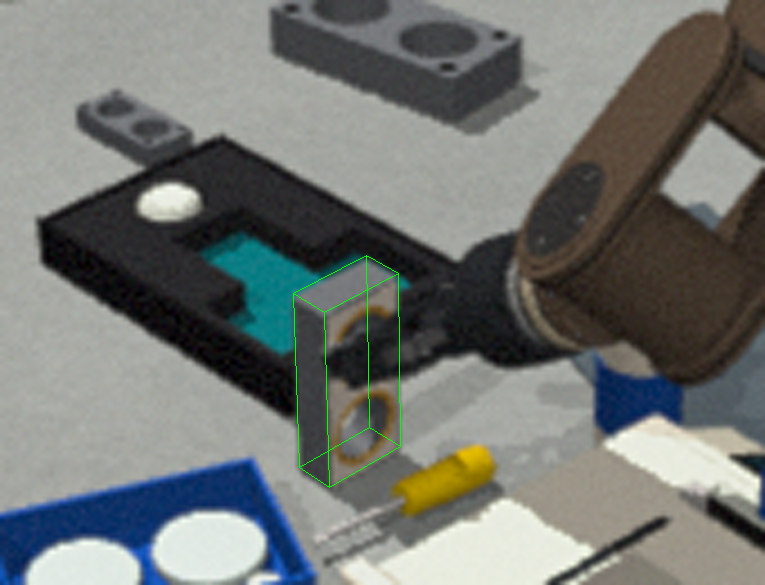

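```bash
python3 -m crank '0 0 0 0 0 0; 0 0 0 0 0 0'
python3 - <<'E'
from kin import *
s,p,Rc=cur(); 
C=np.array([.5641,-.0442,.065])
f=np.radians(35); z2=-gx*np.cos(f)-up*np.sin(f); R2=pose_from(z2,-gy)
gs=gpose(0,GYAW,np.pi/2)
pc=C+gs.apply([.02,0,-.006]); t2=pc+z2*.024
print(R2.inv().apply(t2-z2*.055-p).round(4),s["contact_force"])
rows(p,Rc,t2-z2*.055,R2,1)
E
```

```text
time: 12.22
eef_pos: [0.5579, -0.0153, 0.1093]
tcp_rot: [0.874, 0.146, 0.084, 0.456]
contact_force: [0.4, 0.8, 0.4]
opening: 0.995
[-0.0039 -0.0066  0.002 ] [0.40223418 0.76525949 0.44328763]
'-4 -6.5 2 0.003 -0.006 -0.013'
```

```bash
python3 -m crank '-4 -6.5 2 0.003 -0.006 -0.013; 0 0 0 0 0 0; 0 0 0 0 0 0'
cat > b2.py <<'E'
from kin import *
C=np.array([.5641,-.0442,.065])
f=np.radians(35); z2=-gx*np.cos(f)-up*np.sin(f); R2=pose_from(z2,-gy)
gs=gpose(0,GYAW,np.pi/2)
pc=C+gs.apply([.02,0,-.006]); t2=pc+z2*.024
E
python3 - <<'E'
from b2 import *
s,p,Rc=cur()
print(R2.inv().apply(t2-z2*.055-p).round(4),(Rc.inv()*R2).as_rotvec().round(3))
rows(p,Rc,t2,R2,4)
E
```

```text
time: 12.6
eef_pos: [0.5534, -0.0149, 0.1025]
tcp_rot: [0.874, 0.151, 0.078, 0.455]
contact_force: [-0.1, -0.8, 0.5]
opening: 0.996
[ 0.0003  0.0002 -0.0003] [0.    0.001 0.001]
'0.1 0 13.7 0 0 0; 0.1 0.1 13.7 0 0 0; 0.1 0 13.6 0 0 0; 0.1 0.1 13.7 0 0.001 0.001'
```

```bash
python3 -m crank '0.1 0 13.7 0 0 0; 0.1 0.1 13.7 0 0 0; 0.1 0 13.6 0 0 0; 0.1 0.1 13.7 0 0.001 0.001; 0 0 0 0 0 0'
python3 -m crank '0 0 0 0 0 0'
python3 - <<'E'
from b2 import *
s,p,Rc=cur()
print(R2.inv().apply(t2-p).round(4),(Rc.inv()*R2).as_rotvec().round(3),s["contact_force"])
overlay("side",None,240,170,4.5,C,gs,"pics/side9.png",170,130)
E
```

```text
time: 13.22
eef_pos: [0.5684, -0.0584, 0.0703]
tcp_rot: [0.874, 0.15, 0.077, 0.455]
contact_force: [0.6, -0.3, 0.6]
opening: 0.997
time: 13.35
eef_pos: [0.5689, -0.0574, 0.0714]
tcp_rot: [0.874, 0.15, 0.079, 0.455]
contact_force: [0.6, 0.6, 0.3]
opening: 0.998
[-0.0001 -0.0003 -0.0002] [ 0.     0.    -0.001] [0.62112998 0.59403602 0.32510445]
```

View pics/side9.png

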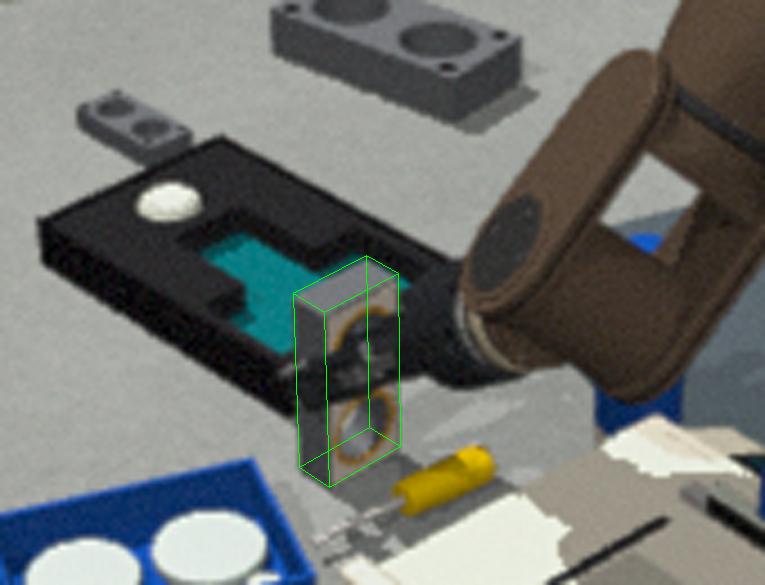

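```bash
python3 -m crank '0 0 0 0 0 0; 0 0 0 0 0 0; 0 0 0 0 0 0; 0 0 0 0 0 0; 0 0 0 0 0 0' -1 70
python3 - <<'E'
from b2 import *
import json
s,p,Rc=cur(); q=s["qpos"]
rp=gs.inv().apply(p-C); rR=gs.inv()*Rc
json.dump([rp.tolist(),rR.as_quat().tolist()],open("rel2.json","w"))
print(rp.round(4),s["contact_force"])
def chk(p,Rt):
    global q
    q,c=ik(p,Rt,q); print("   ",q.round(2),"%.0e"%c,p.round(3))
c1=C+up*.14
p,Rc=rows(p,Rc,c1+gs.apply(rp),gs*rR,5);chk(p,Rc)
N=12; yaw1=TYAW+np.pi/2; c2=np.r_[TR,.20]
for k in range(1,N+1):
    w=k/N; g=gpose(0,GYAW*(1-w)+yaw1*w,np.radians(90+90*w)); c=c1*(1-w)+c2*w+up*.03*np.sin(np.pi*w)
    p,Rc=rows(p,Rc,c+g.apply(rp),g*rR,1)
    if k%3==0: chk(p,Rc)
E
```

```text
time: 14.02
eef_pos: [0.5696, -0.057, 0.0721]
tcp_rot: [0.874, 0.15, 0.08, 0.455]
contact_force: [1.5, 2.9, 2.5]
opening: 0.69
[ 0.0071 -0.0009  0.0139] [1.50609126 2.93727326 2.51117327]
'0.1 22.9 -16 0 0 0; 0.1 23 -16.1 0 0 0; 0 22.9 -16 0 0 0; 0.1 23 -16.1 0 0 0; 0 22.9 -16 0 0 0'
    [ 0.07  0.09  2.06 -1.14  1.05  0.37] 3e-25 [ 0.57  -0.057  0.212]
'3.9 -9.6 -23.3 0.131 -0.005 0.004'
'3.8 -13.2 -21.7 0.131 -0.004 0.004'
'3.6 -16.9 -19.1 0.131 -0.003 0.005'
    [ 0.08  0.01  1.97 -0.63  1.1   0.04] 1e-30 [0.556 0.017 0.226]
'3.4 -20.2 -15.6 0.131 -0.003 0.005'
'3.3 -23.1 -11.4 0.13 -0.003 0.006'
'3.1 -25.3 -6.5 0.131 -0.001 0.006'
    [ 0.06  0.    1.91 -0.18  1.19 -0.18] 4e-19 [0.541 0.094 0.228]
'3 -26.5 -1.4 0.131 -0.001 0.006'
'2.8 -26.8 4.1 0.131 0 0.006'
'2.7 -26.1 9.1 0.131 0 0.005'
    [ 0.04  0.04  1.9   0.22  1.26 -0.33] 5e-20 [0.525 0.172 0.212]
'2.5 -24.7 13.7 0.131 0.002 0.006'
'2.4 -22.5 17.7 0.131 0.002 0.006'
'2.3 -20.1 20.8 0.131 0.003 0.005'
    [ 0.03  0.13  1.94  0.62  1.3  -0.48] 7e-31 [0.51  0.253 0.186]
```

```bash
python3 -m crank '0.1 22.9 -16 0 0 0; 0.1 23 -16.1 0 0 0; 0 22.9 -16 0 0 0; 0.1 23 -16.1 0 0 0; 0 22.9 -16 0 0 0'
python3 -m crank '3.9 -9.6 -23.3 0.131 -0.005 0.004; 3.8 -13.2 -21.7 0.131 -0.004 0.004; 3.6 -16.9 -19.1 0.131 -0.003 0.005; 3.4 -20.2 -15.6 0.131 -0.003 0.005; 3.3 -23.1 -11.4 0.13 -0.003 0.006'
python3 -m crank '3.1 -25.3 -6.5 0.131 -0.001 0.006; 3 -26.5 -1.4 0.131 -0.001 0.006; 2.8 -26.8 4.1 0.131 0 0.006; 2.7 -26.1 9.1 0.131 0 0.005; 2.5 -24.7 13.7 0.131 0.002 0.006'
python3 -m crank '2.4 -22.5 17.7 0.131 0.002 0.006; 2.3 -20.1 20.8 0.131 0.003 0.005; 0 0 0 0 0 0; 0 0 0 0 0 0'
cat > c3.py <<'E'
from b2 import *
import json
rp,rq=json.load(open("rel2.json")); rp=np.array(rp); rR=R.from_quat(rq)
def gnow():
    s,p,Rc=cur(); g=Rc*rR.inv(); return s,p,Rc,g,p-g.apply(rp)
E
python3 - <<'E'
from c3 import *
s,p,Rc,g,c=gnow(); print(c.round(4),g.as_matrix().round(3).tolist(),s["qpos"].round(2))
overlay("side",None,310,210,4.5,c,g,"pics/side10.png",170,130)
overlay("top",None,90,170,4.5,c,g,"pics/top10.png",170,130)
E
```

```text
time: 14.65
eef_pos: [0.567, -0.0573, 0.2092]
tcp_rot: [0.875, 0.15, 0.076, 0.454]
contact_force: [0.2, 0.8, -3.6]
opening: 0.696
time: 15.28
eef_pos: [0.5436, 0.0687, 0.2264]
tcp_rot: [0.977, 0.153, 0.021, 0.148]
contact_force: [-0.7, -0.5, -4.4]
opening: 0.694
time: 15.9
eef_pos: [0.5184, 0.1994, 0.2017]
tcp_rot: [0.975, 0.137, -0.027, -0.174]
contact_force: [-1.3, 0.6, -5.0]
opening: 0.693
time: 16.4
eef_pos: [0.5091, 0.2521, 0.185]
tcp_rot: [0.945, 0.128, -0.041, -0.297]
contact_force: [1.6, -0.0, -2.4]
opening: 0.686
[0.5064 0.2587 0.1989] [[0.268, -0.963, -0.002], [-0.963, -0.268, -0.002], [0.001, 0.003, -1.0]] [ 0.03  0.13  1.94  0.61  1.3  -0.48]
```

View pics/side10.png

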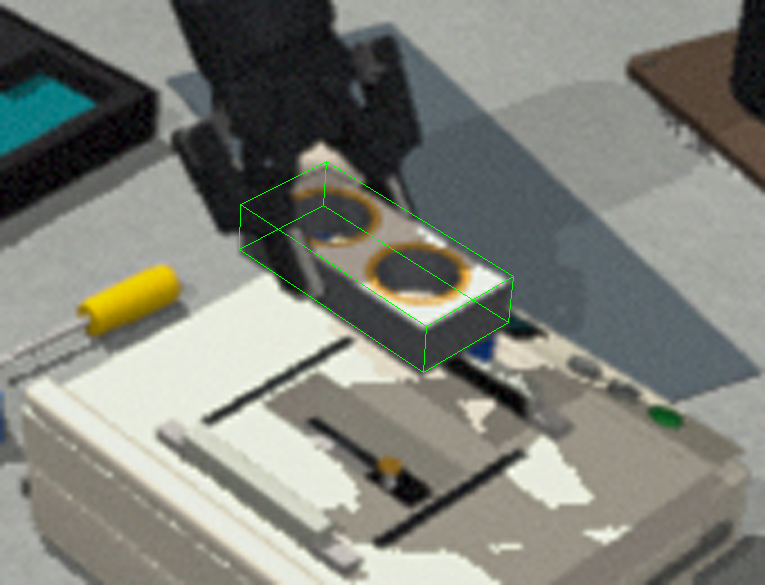

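View pics/top10.png

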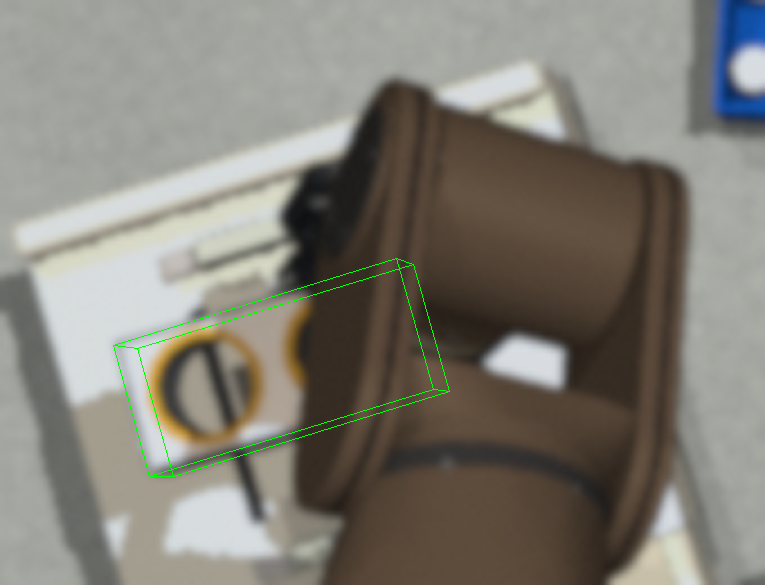

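```bash
python3 - <<'E'
from c3 import *
s,p,Rc,g,c=gnow(); g1=gpose(0,TYAW+np.pi/2,np.pi)
p,Rc=rows(p,Rc,np.r_[TR,.090+.014+.010]+g1.apply(rp),g1*rR,4)
rows(p,Rc,p-up*.003,Rc,1)
E
```

```text
'0 12.2 17.7 0 0 0; 0 12.2 17.8 0 0 0; 0 12.2 17.7 0 0 0; -0.1 12.2 17.8 0.001 -0.001 -0.001'
'0 1.7 2.5 0 0 0'
```

```bash
python3 -m crank '0 12.2 17.7 0 0 0; 0 12.2 17.8 0 0 0; 0 12.2 17.7 0 0 0; -0.1 12.2 17.8 0.001 -0.001 -0.001; 0 0 0 0 0 0'
python3 -m crank '0 1.7 2.5 0 0 0; 0 0 0 0 0 0; 0 0 0 0 0 0'
python3 - <<'E'
from c3 import *
s,p,Rc,g,c=gnow(); print(c.round(4),g.as_matrix().round(3)[2],s["contact_force"])
E
```

```text
time: 17.12
eef_pos: [0.5071, 0.2533, 0.0963]
tcp_rot: [0.945, 0.127, -0.044, -0.299]
contact_force: [-0.1, -0.9, -4.3]
opening: 0.694
time: 17.5
eef_pos: [0.5096, 0.2535, 0.0972]
tcp_rot: [0.945, 0.129, -0.04, -0.298]
contact_force: [0.5, -0.5, -3.2]
opening: 0.692
[0.5068 0.26   0.1111] [-0.001 -0.    -1.   ] [ 0.51741039 -0.48182164 -3.22834925]
```

```bash
python3 -m crank '0 1.7 2.5 0 0 0; 0 0 0 0 0 0'
python3 -m crank '0 0.9 1.2 0 0 0; 0 0 0 0 0 0'
python3 -m crank '0 0.9 1.2 0 0 0; 0 0 0 0 0 0'
```

```text
time: 17.75
eef_pos: [0.5088, 0.2534, 0.0932]
tcp_rot: [0.945, 0.128, -0.041, -0.298]
contact_force: [-0.5, 0.7, -3.2]
opening: 0.692
time: 18.0
eef_pos: [0.5088, 0.2534, 0.0917]
tcp_rot: [0.945, 0.128, -0.041, -0.298]
contact_force: [0.4, -0.6, -3.1]
opening: 0.689
time: 18.25
eef_pos: [0.509, 0.2535, 0.0913]
tcp_rot: [0.945, 0.129, -0.041, -0.299]
contact_force: [-2.9, -1.9, 3.9]
opening: 0.694
```

```bash
python3 -m crank '0 0.6 0.8 0 0 0; 0 0 0 0 0 0' -1 25
python3 - <<'E'
from c3 import *
s,p,Rc,g,c=gnow(); print(c.round(4),g.as_matrix().round(3)[2],s["contact_force"],s["wrist_torque"])
overlay("side",None,350,240,7,c,g,"pics/side11.png",110,80)
E
```

```text
time: 18.5
eef_pos: [0.509, 0.2535, 0.0912]
tcp_rot: [0.945, 0.129, -0.042, -0.299]
contact_force: [-6.9, -3.1, 8.0]
opening: 0.693
[0.5062 0.2601 0.1051] [-0.004  0.002 -1.   ] [-6.87323948 -3.10165688  7.97088303] [-0.36754895  0.62474718  0.30700105]
```

View pics/side11.png

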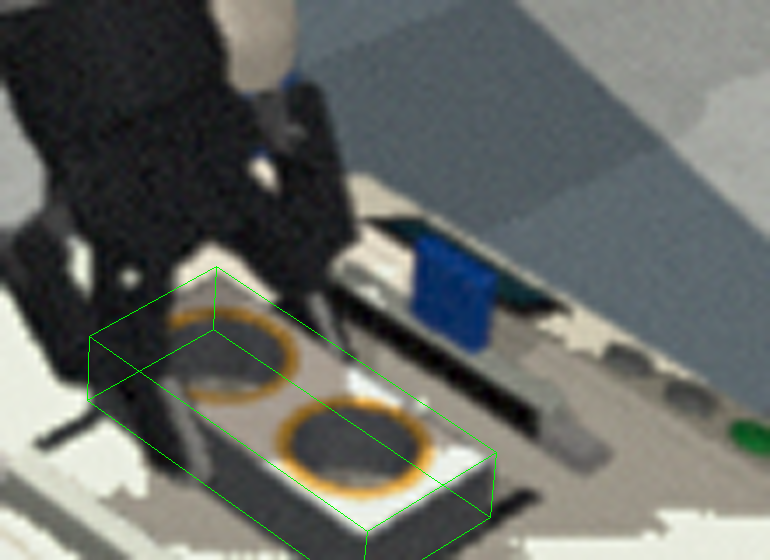

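```bash
python3 -m crank '0 0 0 0 0 0; 0 0 0 0 0 0; 0 0 0 0 0 0' 0.5
python3 - <<'E'
from c3 import *
s,p,Rc,g,c=gnow(); print(s["contact_force"])
overlay("side",None,350,240,7,np.r_[TR,.104],gpose(0,TYAW+np.pi/2,np.pi),"pics/side12.png",110,80)
E
```

```text
time: 18.92
eef_pos: [0.5097, 0.2535, 0.0896]
tcp_rot: [0.945, 0.128, -0.04, -0.299]
contact_force: [0.3, 0.3, 0.8]
opening: 0.749
[0.33719008 0.27730718 0.80335191]
```

View pics/side12.png

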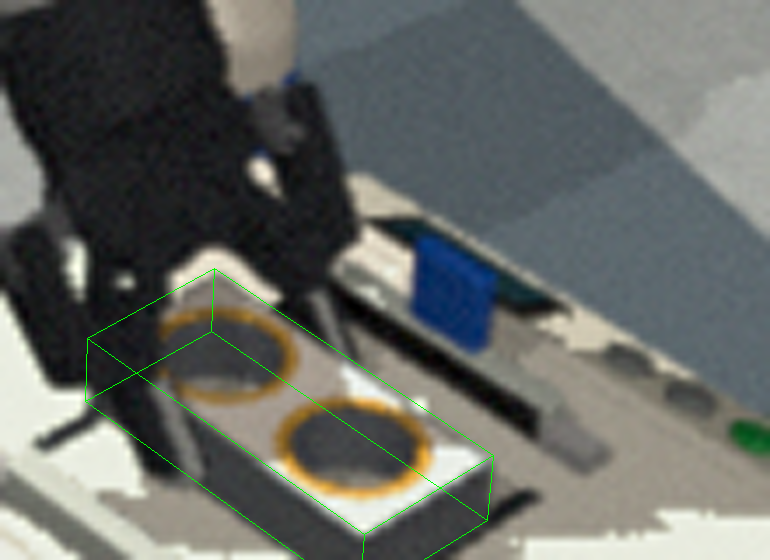

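```bash
python3 -m crank '0 0 -20 0 0 0; 0 0 -30 0 0 0; 0 0 -40 0 0 0; 0 0 -50 0 0 0'
python3 - <<'E'
from c3 import *
s,p,Rc=cur(); q=s["qpos"]
def chk(p,Rt):
    global q
    q,c=ik(p,Rt,q); print("   ",q.round(2),"%.0e"%c,p.round(3))
tx=np.array([np.cos(TYAW),np.sin(TYAW),0]); ty=np.array([-tx[1],tx[0],0])
Rp=pose_from(-up,tx)
pt=np.r_[TR,0]-tx*.125-ty*.002
a=pt+up*.20; b=pt+up*.122
print(p.round(3))
mid=np.r_[TR,0]-tx*.06-ty*.03+up*.26
Rm=Rc*R.from_rotvec((Rc.inv()*Rp).as_rotvec()*.6)
p,Rc=rows(p,Rc,mid,Rm,4); chk(p,Rc)
p,Rc=rows(p,Rc,a,Rp,4); chk(p,Rc)
p,Rc=rows(p,Rc,b,Rp,3); chk(p,Rc)
chk(b+tx*.1,Rp)
E
```

```text
time: 19.48
eef_pos: [0.5301, 0.1748, 0.205]
tcp_rot: [0.945, 0.128, -0.042, -0.298]
contact_force: [0.9, 0.7, -0.5]
opening: 0.748
[0.53  0.175 0.205]
'-14.9 -19.7 -2.9 -0.092 0 0; -15 -19.3 -4.7 -0.092 0 -0.001; -14.9 -18.8 -6.5 -0.092 0.001 0; -14.9 -18.2 -8.2 -0.091 0 0'
    [ 0.12 -0.13  1.98  0.25  1.34 -0.22] 8e-18 [0.457 0.214 0.26 ]
'-16.2 -3.1 16.3 -0.061 0 0; -16.3 -4.1 16 -0.061 0 0; -16.2 -5.1 15.7 -0.061 0.001 -0.001; -16.3 -6.1 15.4 -0.062 0 0'
    [ 0.3  -0.21  2.15 -0.    1.2   0.03] 5e-19 [0.387 0.224 0.2  ]
'0 0 26 0 0 0; 0 0 26 0 0 0; 0 0 26 0 0 0'
    [ 0.3  -0.1   2.21 -0.    1.04  0.03] 3e-17 [0.387 0.224 0.122]
    [ 0.29  0.12  1.99 -0.    1.04  0.02] 2e-18 [0.483 0.251 0.122]
```

```bash
python3 -m crank '-14.9 -19.7 -2.9 -0.092 0 0; -15 -19.3 -4.7 -0.092 0 -0.001; -14.9 -18.8 -6.5 -0.092 0.001 0; -14.9 -18.2 -8.2 -0.091 0 0' -1 40
python3 -m crank '-16.2 -3.1 16.3 -0.061 0 0; -16.3 -4.1 16 -0.061 0 0; -16.2 -5.1 15.7 -0.061 0.001 -0.001; -16.3 -6.1 15.4 -0.062 0 0; 0 0 0 0 0 0'
python3 - <<'E'
from c3 import *
tx=np.array([np.cos(TYAW),np.sin(TYAW),0]); ty=np.array([-tx[1],tx[0],0])
s,p,Rc=cur(); Rp=pose_from(-up,tx); pt=np.r_[TR,0]-tx*.125-ty*.002
print(p.round(4)); rows(p,Rc,pt+up*.122,Rp,3)
overlay("side",None,340,220,6,np.r_[TR,.104],gpose(0,TYAW+np.pi/2,np.pi),"pics/side13.png",130,100)
overlay("top",None,90,180,6,np.r_[TR,.104],gpose(0,TYAW+np.pi/2,np.pi),"pics/top13.png",130,100)
E
```

```text
time: 19.98
eef_pos: [0.4572, 0.215, 0.2604]
tcp_rot: [0.984, 0.133, -0.015, -0.119]
contact_force: [-0.2, -0.2, 0.3]
opening: 0.001
time: 20.6
eef_pos: [0.3861, 0.2251, 0.1982]
tcp_rot: [0.991, 0.136, -0.0, 0.0]
contact_force: [0.0, 0.3, -0.7]
opening: 0.003
[0.3861 0.2251 0.1982]
'0.2 0.5 25.4 0 0 0; 0.2 0.5 25.4 0 0 0; 0.3 0.4 25.4 0 0.001 0.001'
```

View pics/side13.png

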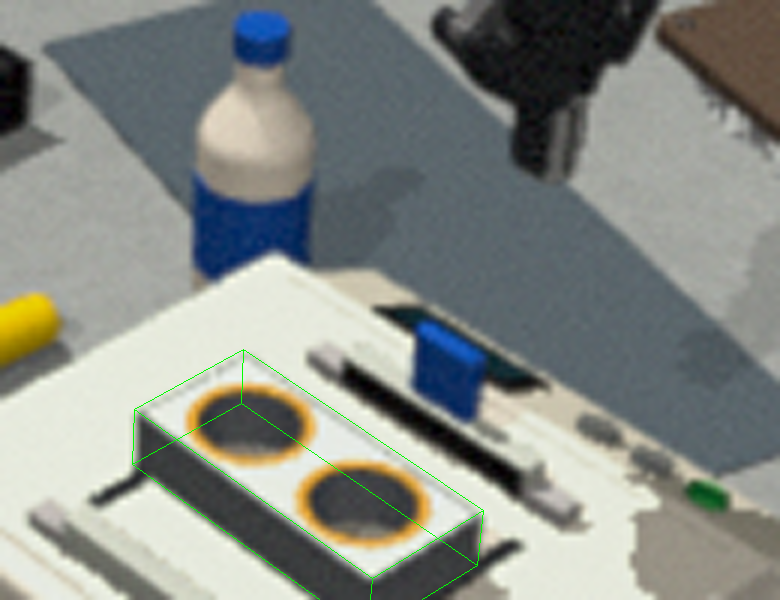

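View pics/top13.png

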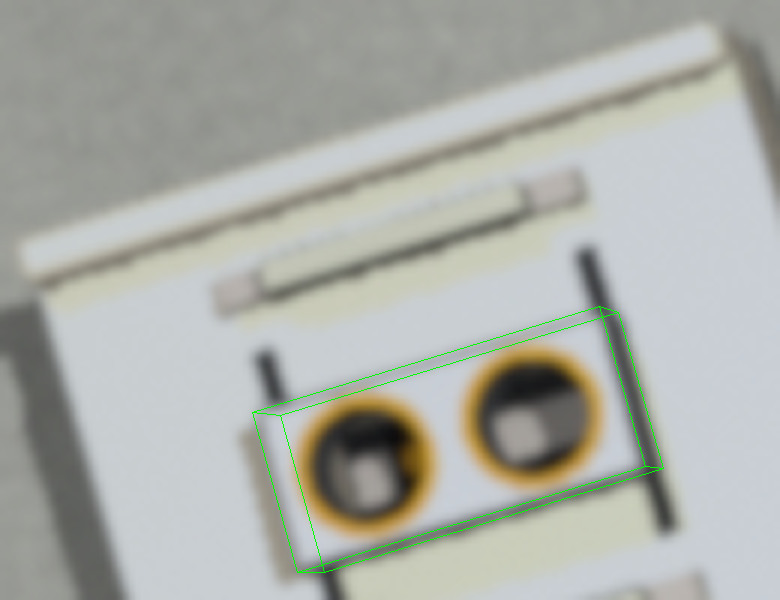

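```bash
python3 - <<'E'
from c3 import *
u=lambda a:np.array(a)/6+[90,180]
def tf(P): 
    d=P[:,:2]-TR; c,s=np.cos(TYAW),np.sin(TYAW); return np.c_[d[:,0]*c+d[:,1]*s,-d[:,0]*s+d[:,1]*c].round(4)
print("rings",tf(back("top",u([(366,464),(532,416)]),.118)).tolist())
print("slots",tf(back("top",u([(265,355),(587,250),(335,590),(670,530)]),.09)).tolist())
b=lambda p:np.array(p)/3+[70,180]
print("slots0",tf(back("top",b([(192,178),(353,126),(233,316),(394,264)]),.09)).tolist())
print("jaws0 ends",tf(back("top",b([(168,150),(352,95),(230,350),(413,297)]),.095)).tolist())
print("ridge/housing",tf(back("top",b([(72,128),(418,18)]),.106)).tolist())
v=lambda a:np.array(a)/6+[340,220]
print("side rings",tf(back("side",v([(251,425),(364,503)]),.118)).tolist())
print("side slots",tf(back("side",v([(95,500),(520,545)]),.09)).tolist())
E
```

```text
rings [[0.0002, 0.0309], [-0.0008, -0.031]]
slots [[0.0532, 0.0645], [0.0555, -0.0602], [-0.0374, 0.063], [-0.0523, -0.061]]
slots0 [[0.053, 0.0649], [0.0549, -0.0597], [-0.0533, 0.0633], [-0.0514, -0.0605]]
jaws0 ends [[0.0772, 0.0747], [0.0762, -0.0664], [-0.0768, 0.0705], [-0.0789, -0.0682]]
ridge/housing [[0.1113, 0.1341], [0.1141, -0.1306]]
side rings [[0.0015, -0.0286], [0.0016, 0.033]]
side slots [[0.0562, -0.0586], [-0.0516, 0.0673]]
```

```bash
python3 -m crank '0.2 0.5 25.4 0 0 0; 0.2 0.5 25.4 0 0 0; 0.3 0.4 25.4 0 0.001 0.001; 0 0 0 0 0 0'
python3 -m crank '8 0 0 0 0 0; 8 0 0 0 0 0; 4 0 0 0 0 0; 4 0 0 0 0 0'
python3 - <<'E'
from c3 import *
s,p,Rc=cur()
d=p[:2]-TR; c,t=np.cos(TYAW),np.sin(TYAW); print((d@[c,t]).round(4),(d@[-t,c]).round(4),p[2].round(4),s["contact_force"].round(1))
overlay("side",None,340,220,6,np.r_[TR,.104],gpose(0,TYAW+np.pi/2,np.pi),"pics/side14.png",130,100)
E
```

```text
time: 21.2
eef_pos: [0.3887, 0.223, 0.1216]
tcp_rot: [0.991, 0.134, -0.0, 0.0]
contact_force: [0.7, -0.5, 1.0]
opening: -0.002
time: 21.7
eef_pos: [0.4124, 0.2306, 0.123]
tcp_rot: [0.991, 0.135, 0.001, -0.0]
contact_force: [-0.3, -0.6, 0.8]
opening: -0.002
-0.0988 -0.0024 0.123 [-0.3 -0.6  0.8]
```

View pics/side14.png

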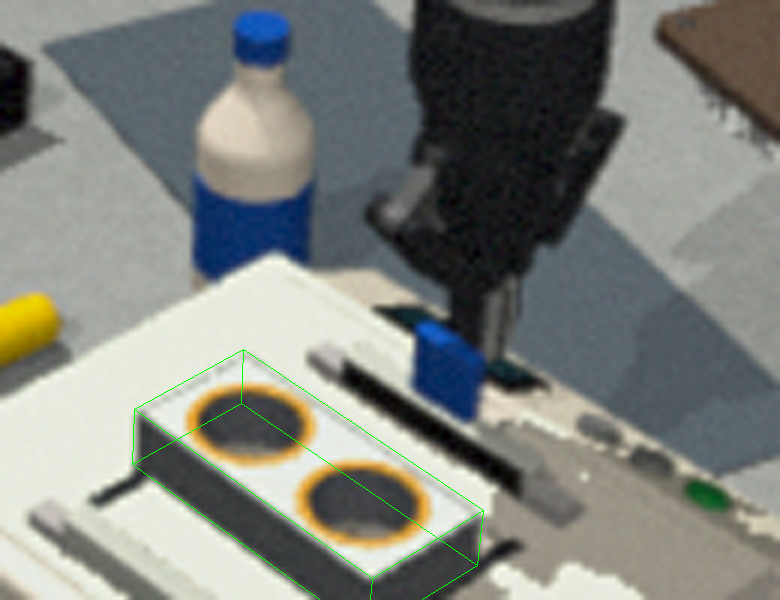

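```bash
python3 -m crank '5 0 0 0 0 0; 5 0 0 0 0 0; 5 0 0 0 0 0; 5 0 0 0 0 0'
python3 -m crank '5 0 0 0 0 0; 5 0 0 0 0 0; 5 0 0 0 0 0; 0 0 0 0 0 0'
python3 - <<'E'
from c3 import *
s,p,Rc=cur()
d=p[:2]-TR; c,t=np.cos(TYAW),np.sin(TYAW); print((d@[c,t]).round(4),(d@[-t,c]).round(4),p[2].round(4),s["contact_force"].round(1))
overlay("side",None,340,220,6,np.r_[TR,.104],gpose(0,TYAW+np.pi/2,np.pi),"pics/side15.png",130,100)
E
```

```text
time: 22.25
eef_pos: [0.4311, 0.236, 0.1225]
tcp_rot: [0.991, 0.135, 0.001, -0.0]
contact_force: [-2.9, 0.2, 0.6]
opening: -0.001
time: 22.75
eef_pos: [0.4464, 0.2396, 0.1227]
tcp_rot: [0.991, 0.135, 0.002, 0.0]
contact_force: [-0.3, 0.5, 0.1]
opening: 0.0
-0.0636 -0.0028 0.1227 [-0.3  0.5  0.1]
```

View pics/side15.png

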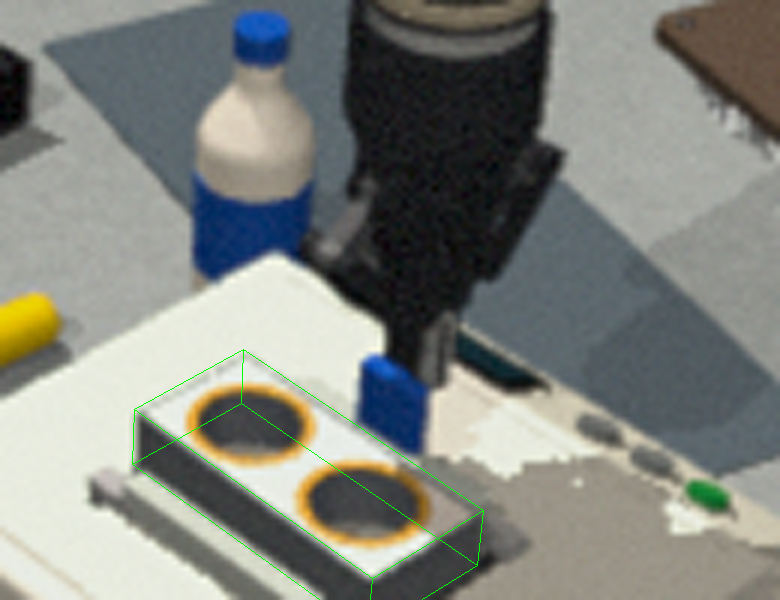

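```bash
python3 -m crank '3 0 0 0 0 0; 3 0 0 0 0 0; 2 0 0 0 0 0'
python3 -m crank '2 0 0 0 0 0; 0 0 0 0 0 0'
python3 -m crank '2 0 0 0 0 0; 0 0 0 0 0 0'
python3 - <<'E'
from c3 import *
s,p,Rc=cur()
d=p[:2]-TR; c,t=np.cos(TYAW),np.sin(TYAW); print((d@[c,t]).round(4),(d@[-t,c]).round(4),p[2].round(4),s["contact_force"].round(1))
overlay("side",None,340,220,6,np.r_[TR,.104],gpose(0,TYAW+np.pi/2,np.pi),"pics/side16.png",130,100)
E
```

```text
time: 23.18
eef_pos: [0.4536, 0.2417, 0.1228]
tcp_rot: [0.991, 0.135, 0.001, 0.0]
contact_force: [-1.4, -0.3, 1.3]
opening: -0.003
time: 23.42
eef_pos: [0.4553, 0.2423, 0.1227]
tcp_rot: [0.991, 0.135, 0.001, 0.0]
contact_force: [-2.7, -1.2, 1.4]
opening: 0.005
time: 23.68
eef_pos: [0.4562, 0.2426, 0.1227]
tcp_rot: [0.991, 0.135, -0.0, 0.0]
contact_force: [-6.1, -3.5, 4.4]
opening: -0.001
-0.0533 -0.0026 0.1227 [-6.1 -3.5  4.4]
```

View pics/side16.png

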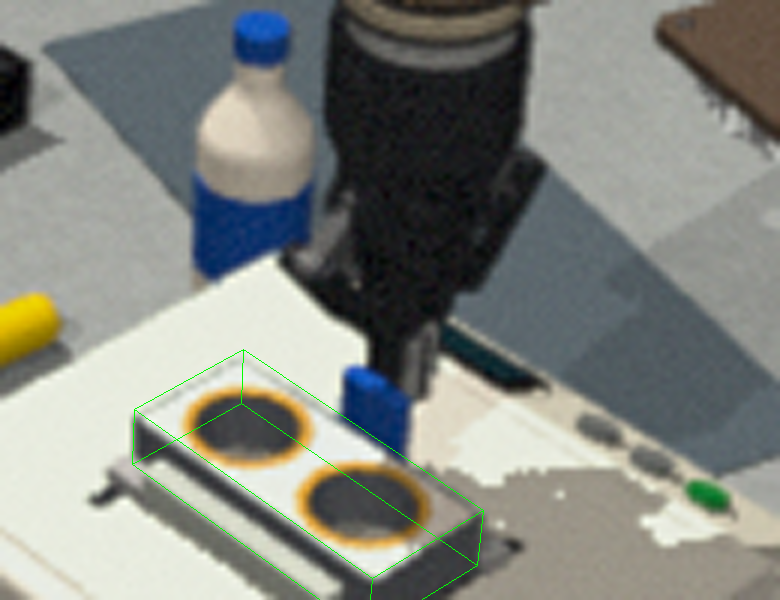

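```bash
python3 -m crank '2 0 0 0 0 0; 0 0 0 0 0 0'
python3 -m crank '2 0 0 0 0 0; 0 0 0 0 0 0'
python3 - <<'E'
from c3 import *
s,p,Rc=cur()
d=p[:2]-TR; c,t=np.cos(TYAW),np.sin(TYAW); print((d@[c,t]).round(4),(d@[-t,c]).round(4),p[2].round(4),s["contact_force"].round(1))
E
```

```text
time: 23.98
eef_pos: [0.4563, 0.2427, 0.1227]
tcp_rot: [0.991, 0.135, -0.003, 0.001]
contact_force: [-12.1, -6.0, 8.7]
opening: -0.001
time: 24.22
eef_pos: [0.4564, 0.2426, 0.1227]
tcp_rot: [0.991, 0.135, -0.006, 0.002]
contact_force: [-17.3, -7.1, 13.9]
opening: -0.003
-0.0532 -0.0026 0.1227 [-17.3  -7.1  13.9]
```

```bash
python3 -m crank '-6 0 0 0 0 0; -12 0 0 0 0 0; -15 0 0 0 0 0; 0 0 -40 0 0 0; 0 0 -50 0 0 0'
python3 -m crank '-25 0 -40 0 0 0; -10 30 -20 0 0 0; 0 0 0 0 0 0'
python3 - <<'E'
from c3 import *
overlay("side",None,340,230,6,np.r_[TR,.104],gpose(0,TYAW+np.pi/2,np.pi),"pics/side17.png",130,100)
T=optics.read_camera("top")[:,:,::-1]; cv2.imwrite("pics/top17full.png",T)
overlay("top",T,90,180,6,np.r_[TR,.104],gpose(0,TYAW+np.pi/2,np.pi),"pics/top17.png",130,100)
E
```

```text
time: 24.85
eef_pos: [0.4273, 0.2348, 0.212]
tcp_rot: [0.991, 0.135, -0.0, 0.0]
contact_force: [0.8, 0.5, 1.1]
opening: 0.002
time: 25.22
eef_pos: [0.4036, 0.1963, 0.2748]
tcp_rot: [0.991, 0.134, 0.004, -0.0]
contact_force: [0.2, 0.4, -0.2]
opening: -0.001
```

View pics/side17.png

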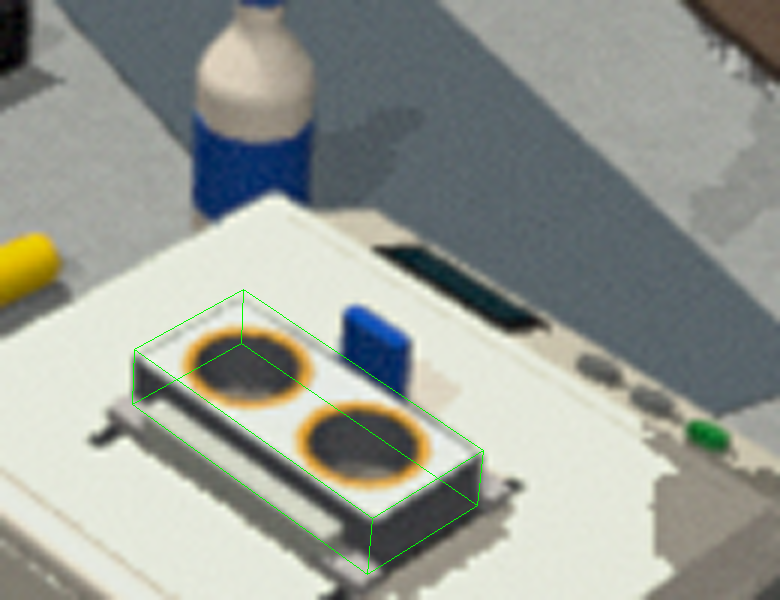

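View pics/top17.png

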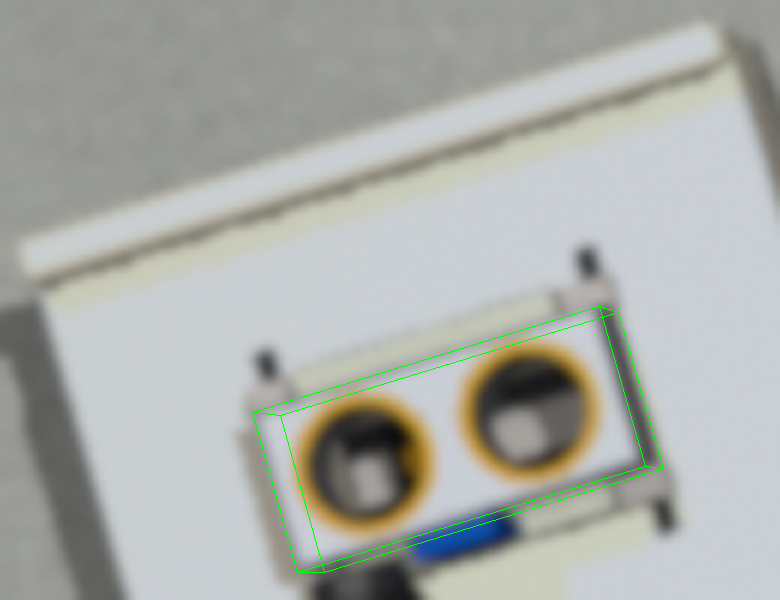

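View pics/top17full.png

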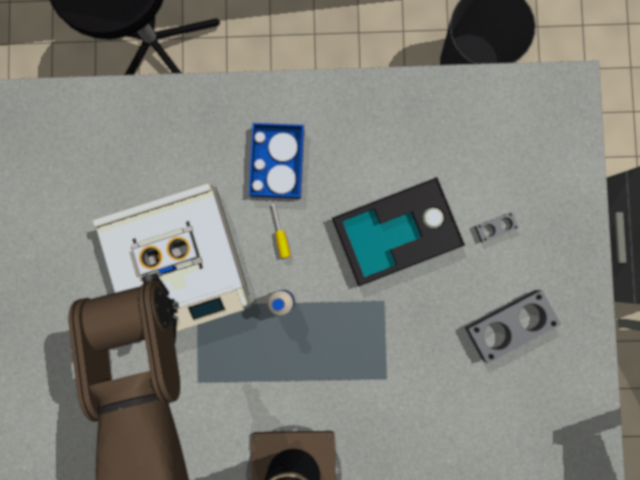

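```bash
python3 -c "
from plant import ctrl, readout
print(readout.get_state()['contact_force'].round(1)); print(ctrl.sign_off())"
```

```text
[-0.6 -0.1  0.1]
the job is handed in; nothing more can be done
None
```

The gauge is on the tracer's deck, white face up, with both jaws shut against it. The job was handed in at about 25 s of the 64 s allowed.

**What I did**
- I gripped the middle-sized gauge at its finger-well end and tilted that end up first, out of the foam.
- I stood it on its far end on the bench and re-gripped it from the white-face side. Then I turned it over and laid it flat across the opening.
- I pushed the blue tab until the jaws stopped. The jaws stopped moving while the push rose to about 19 N sideways, so they hold the gauge.
- I then moved the arm clear.

**Last checks**
- **Position:** both cameras show the gauge flat, white face up, with both jaws against its sides.
- **Bystanders:** the disc, bottle, screwdriver and blue tray look unmoved compared with the first picture.
- **Contact:** the measured force on the gripper was about zero before I handed in.

**Where the checks disagreed:** the tracer's features do not agree on where the lengthwise middle is. The opening puts the gauge within about 0.5 mm of centre, but the deck slots and jaw ends suggest it is 1 to 4 mm off. I left it there.

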